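# Stack angle brackets turn and turn about

## Task

Pile up the three angle brackets: lay the medium silvery one flat on the flange of the large dark one, then the small brassy one flat on the medium one, each with its upright wall at the opposite end from the wall of the bracket below and its long side edges lined up with those below. Every flange should rest on the one under it without sticking out past its end by more than a finger's width. Set them down gently, leave the large bracket where it lies, and do not disturb the amber jar or the wood strip beside the vice.

Things in the scene. Friction and masses are not known exactly. Their poses are not given: they have to be found in the camera images.
- large: Large L-shaped angle bracket, dark, 0.32 kg, loose, flange flat on the bench, wall up. Origin: middle of the flange's underside. x: along the length, from the wall (at the -x end) to the free end; y across; z up. Flange 200 long (wall included), 56 wide, 8 thick; wall 8 thick, 56 wide, outer face flush with the -x end, top edge 60 above the underside.
- medium: Medium L-shaped angle bracket, silvery, 0.21 kg, loose; starts on stand_a's slope, tilted 30 degrees, wall at the stand's -y end. Origin: middle of the flange's underside. x: along the length, from the wall (at the -x end) to the free end; y across; z up. Flange 130 long (wall included), 56 wide, 8 thick; wall 8 thick, 56 wide, outer face flush with the -x end, top edge 60 above the underside.
- small: Small L-shaped angle bracket, brassy yellow, 0.14 kg, loose; starts on stand_b's slope, tilted 30 degrees, wall at the stand's -y end. Origin: middle of the flange's underside. x: along the length, from the wall (at the -x end) to the free end; y across; z up. Flange 76 long (wall included), 56 wide, 8 thick; wall 8 thick, 56 wide, outer face flush with the -x end, top edge 60 above the underside.
- medium_wall (a point): Middle of the top edge of the medium bracket's wall: x -61, y 0, z 60 in its frame.
- small_wall (a point): Middle of the top edge of the small bracket's wall: x -34, y 0, z 60 in its frame.
- stand_a: Fixed green bent-sheet rest, 150 wide (y), 80 deep, 61 high; its face slopes 30 degrees, low on its -x side (towards the robot), with a 12 high lip along the low edge. Origin: middle of its underside. The two stands may swap places. Carries the medium bracket at the start.
- stand_b: Fixed green bent-sheet rest, 150 wide (y), 80 deep, 61 high; its face slopes 30 degrees, low on its -x side (towards the robot), with a 12 high lip along the low edge. Origin: middle of its underside. The two stands may swap places. Carries the small bracket at the start.
- jar: Bystander: amber jar with a pale lid, 67 across, 108 high, loose; origin at the middle of its underside.
- offcut_2: Bystander: wooden strip, 30x160x30, loose, lying along its y; origin at the middle of its underside.

How it is judged:
On the way, in this order (a step that is already met when the one before it is completed fails the run):
1. the medium bracket lies released on the large one, wall at the opposite end (x of medium in the frame of large between -0.03 and 0.055 m and y of medium in the frame of large between -0.012 and 0.012 m and z of medium in the frame of large between 0.005 and 0.011 m and angle between the x axis of medium and the x axis of large, either way round below 0.15 rad and angle between medium's own z axis and vertical below 0.06 rad and x of medium_wall in the frame of large above 0.02 m and linear speed of medium below 0.02 m/s and contact force between the fingers and medium below 0.1 N and contact force between medium and large above 0.3 N and angle between large's own z axis and vertical below 0.05 rad and distance of large from where it was at the start of the episode below 0.04 m), for 0.2 s.
2. the small bracket lies released on the medium one, wall at the opposite end from the medium's (all of step 1 and x of small in the frame of medium between -0.03 and 0.045 m and y of small in the frame of medium between -0.012 and 0.012 m and z of small in the frame of medium between 0.005 and 0.011 m and angle between the x axis of small and the x axis of medium, either way round below 0.15 rad and angle between small's own z axis and vertical below 0.06 rad and x of small_wall in the frame of medium above 0 m and linear speed of small below 0.02 m/s and contact force between the fingers and small below 0.1 N and contact force between small and medium above 0.3 N), for 0.2 s.
At the end, for the whole second after the job is handed in: Large bracket within 40 mm of its start. Medium flat on its flange, small flat on the medium's (within 3 degrees), each wall at the end opposite the wall below, side edges within 12 mm and 8 degrees, sticking out past the end below by at most 18 mm. All released and at rest (all of step 2); the robot touches nothing.
It fails at once if the large bracket is shoved more than 40 mm (distance of large from where it was at the start of the episode above 0.04 m).
It fails at once if a bracket is dropped or pressed hard onto the pile (over 60 N) (contact force between medium and large above 60 N or contact force between small and medium above 60 N).
It fails at once if a bystander is moved more than 30 mm (distance of any of jar, offcut_2 from where it was at the start of the episode above 0.03 m).
It also fails if it takes over 54 s, if anything falls off the work surface, if the arm or the gripper's body presses on something with over 40 N, if the wrist force passes 120 N, or if a joint passes its speed limit or range.

## Robot

A 6-joint arm with a two-finger parallel gripper is mounted at the origin on a cart in front of the work surface, level with it; the furniture and walls round the work are solid. World frame = base frame: x ahead of the robot, y to its left, z up, the work surface at z = 0. Lengths are in m, angles in rad, forces in N, time in s.
With the tool pointing down it reaches from about 0.35 to 0.775 m from the base axis. Payload 5.5 kg.
Tool frame: the origin (TCP) lies between the finger pads; the fingertips stand 19 mm ahead of it and the grasp point (between the pads) is the TCP; z points along the fingers, y is the direction in which the jaws open and shut (so a half turn about z gives the same grasp; the last joint's range is limited). The gripper opens to 85 mm and grips with 20 to 120 N. Pads are 22 mm wide; open, the fingers measure 114 mm over their backs; the gripper's body (76 mm by 85 mm) begins 54 mm behind the grasp point. The pads swing forward as they close: fully open they stand 13 mm farther back than shut.
Start: joints at [-1.282, 0.313, 0.046, 1.304, 0, 1.431], TCP at [0.239, -0.523, 0.25] pointing down, gripper open.
Joint ranges: [-2.76, 2.76], [-0.86, 1.69], [-1.03, 1.26], [-2.2, 2.34], [-1.47, 1.5], [-3.14, 3.14]. Speed limits (rad/s): [2.57, 2.57, 3.14, 3.14, 3.14, 3.14].

## Interface

Orientations are given as a unit quaternion [w, x, y, z].
In Python, from workcell import get_state, cams, workorder gives the robot as it stands.
- The arm moves only by the tool play_rows, never from a script. Its argument "series" is text: rows parted by semicolons, each of 7 numbers parted by spaces: the opening in per cent of the stroke, from 0 (shut) to 100 (fully open), then the shift along the tool's x, y, z in cm, then the turn, a rotation vector about the tool's x, y, z in degrees. A call has 1 to 12 rows; each row shifts and turns the commanded pose from where the row before left it, along the tool's axes as they then stand; what a row does not reach is not made up. A row lasts 1/8 s, in which the tool goes at most 62.5 mm and 10.7 degrees, less where a joint would pass 70% of its speed; a pose out of reach is approached as far as the arm can. A call with a gripper value outside its range is refused whole. The fingers move at their own pace and stop on an object; "newtons" is the grip in N (left out, the last holds). Time passes only in rows, so rows that do not move let the fingers close. It gives the time, the measured TCP pose, the force and the opening at its end, in the units of the state.
- get_state(): the state, without advancing time (a new reading comes with each control period).
- cams.read_camera(name): name is "side" or "top" or "wrist"; returns the picture (400x640x3 uint8, red, green, blue); there is no depth.
- cams.get_calibration(name): a dict with "fx", "fy", "cx", "cy" (pixels), "rvec" (rotation vector, rad) and "tvec" (3), from world to camera coordinates, as OpenCV has them. Camera axes: x right, y down, z forward; pixel columns grow to the right and rows downward; lengths in m; the calibration is good to about 2 mm. The wrist camera is an equidistant fisheye: a pixel r from the principal point sees the ray r / f radians off the axis. A picture is of the moment at which its call begins: read the wrist's pose just before it. get_calibration takes no time and is no camera call; for the wrist camera it gives the pose at the moment of the call.
- workorder.hand_in(): hands the job in, once; it reports no verdict.
The state is a dict: "clock": time; "joint_pos": joint angles; "qvel": joint speeds; "tau": joint torques, N m; "tcp_pos": TCP position; "orientation": TCP orientation; "wrist_force": force on the tool from outside, world axes, zero at the start; "ft_torque": the same for the moment, N m; "finger_gap": finger opening in m.
Only numpy, scipy, OpenCV 4.12 (cv2) and the standard library are available. Lean on these libraries where they do the work, as an engineer would, in place of code of your own. Each camera call takes 0.05 s, during which the arm holds its last target.

## Working session

There is one attempt and no reset: what is moved stays moved. The work goes in short steps, Python scripts to look and compute and a tool call to move; the robot and the scene stay as the last step left them, time stands still between calls to the robot, and variables do not carry over. Pictures are saved under pics/ and viewed, and the job is handed in when it is done.

Besides the shell and the picture viewer there is one more tool, called after "Call:" as name(argument=value, ...), one argument or row to a line, values as JSON. play_rows: Moves the arm, as the interface text tells. Its arguments: {"type":"object","properties":{"series":{"type":"string"},"newtons":{"type":"number"}},"required":["series"]}

```bash
ls; mkdir -p pics; python3 - <<'E'
from workcell import get_state, cams, workorder
import cv2
s=get_state();print(s)
for n in ["side","top","wrist"]:
    c=cams.get_calibration(n);print(n,c)
    cv2.imwrite(f"pics/{n}0.png",cams.read_camera(n)[:,:,::-1])
E
```

```text
pics
{'clock': 0.0, 'joint_pos': array([-1.28156731e+00,  3.14017204e-01,  4.49631041e-02,  1.30361868e+00,
        6.23884119e-06,  1.43118309e+00]), 'qvel': array([ 0.0012912 , -0.00159949, -0.00037979, -0.00098325,  0.00040264,
       -0.00029202]), 'tau': array([ 1.05165032e-03, -4.80632937e+01,  2.98528719e+01,  1.96679123e-02,
        3.06158222e-05, -5.47690746e-06]), 'tcp_pos': array([ 0.23893983, -0.52246322,  0.24939281]), 'orientation': array([-9.35835827e-04,  9.77099302e-01,  2.12781753e-01, -6.70106201e-05]), 'wrist_force': array([-0.16690118,  0.24659653,  0.10131472]), 'ft_torque': array([ 0.0084375 ,  0.0529194 , -0.03174412]), 'finger_gap': 0.08552144967286336}
side {'fx': 449.3223616952289, 'fy': 449.3223616952289, 'cx': 318.71639436809966, 'cy': 197.6400675175382, 'rvec': array([-0.08886642,  2.94391597, -1.09064825]), 'tvec': array([ 0.58636921, -0.0925949 ,  1.35467565])}
top {'fx': 473.27027489185446, 'fy': 473.27027489185446, 'cx': 311.4194169995656, 'cy': 201.79397576629827, 'rvec': array([ 2.17974454, -2.14131578,  0.17591758]), 'tvec': array([0.17863836, 0.55898605, 1.13362231])}
wrist {'fx': 309.70691628693146, 'fy': 309.70691628693146, 'cx': 317.13033640971986, 'cy': 201.0971486676458, 'rvec': array([-2.40556685,  1.5445316 ,  0.2551168 ]), 'tvec': array([-0.57396139, -0.04236967,  0.38163037])}
```

View pics/side0.png

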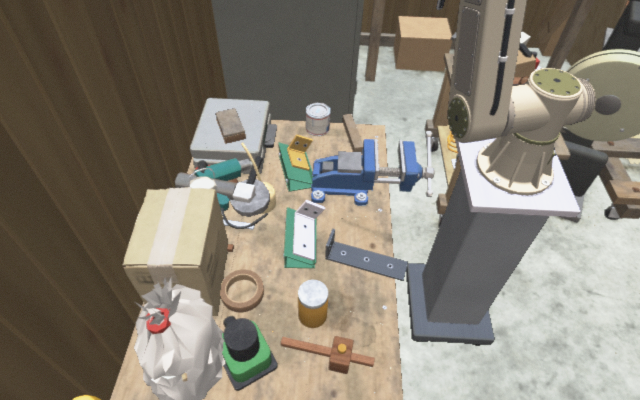

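View pics/top0.png

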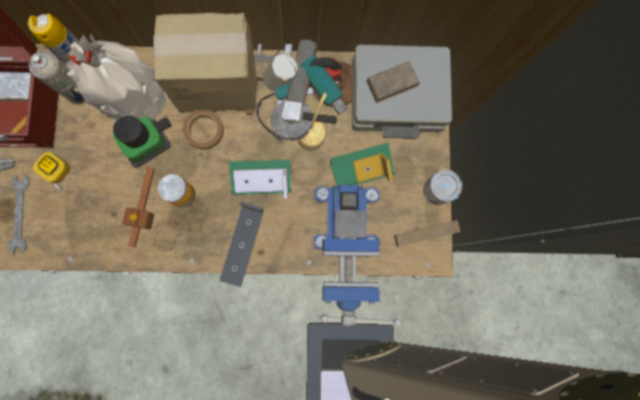

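View pics/wrist0.png

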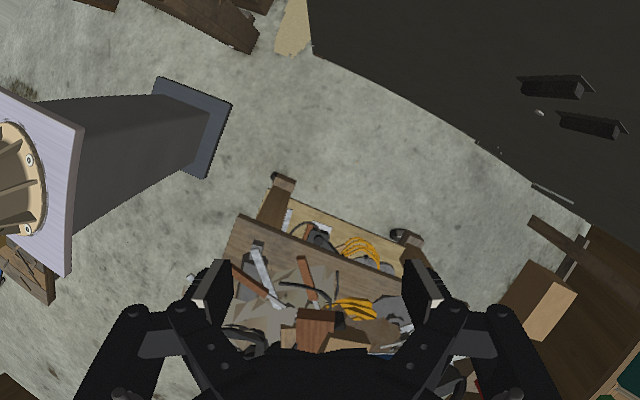

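The side and top views show all three brackets. In the top view, the large one is at about (242,245) with its wall at the upper end (252,207). The medium is at (262,180) with its wall on the right, and the small is at (372,168), also with its wall on the right. Next I'll zoom in for corners.

```bash
cat > h.py <<'E'
from workcell import get_state, cams, workorder
import cv2, numpy as np
from scipy.spatial.transform import Rotation as R
def ray(n,uv,c=None):
    c=c or cams.get_calibration(n)
    Rm=R.from_rotvec(c['rvec']).as_matrix(); o=-Rm.T@np.array(c['tvec'])
    d=np.array([(uv[0]-c['cx'])/c['fx'],(uv[1]-c['cy'])/c['fy'],1])
    if n=='wrist':
        r=np.hypot(d[0],d[1]); d=np.array([np.sin(r)*d[0]/r,np.sin(r)*d[1]/r,np.cos(r)])
    d=Rm.T@d; return o,d/np.linalg.norm(d)
def plane(n,uv,z,c=None):
    o,d=ray(n,uv,c); return o+d*(z-o[2])/d[2]
def two(n1,u1,n2,u2,c1=None,c2=None):
    o1,d1=ray(n1,u1,c1);o2,d2=ray(n2,u2,c2)
    t=np.linalg.lstsq(np.c_[d1,-d2],o2-o1,rcond=None)[0]
    a=o1+t[0]*d1;b=o2+t[1]*d2
    return (a+b)/2,np.linalg.norm(a-b)
def proj(n,p,c=None):
    c=c or cams.get_calibration(n)
    Rm=R.from_rotvec(c['rvec']).as_matrix(); q=Rm@np.array(p)+c['tvec']
    if n=='wrist':
        r=np.hypot(q[0],q[1]); th=np.arctan2(r,q[2]); return np.array([c['cx']+c['fx']*th*q[0]/r,c['cy']+c['fy']*th*q[1]/r])
    return np.array([c['cx']+c['fx']*q[0]/q[2],c['cy']+c['fy']*q[1]/q[2]])
E
python3 - <<'E'
from h import *
im=cv2.imread('pics/top0.png'); 
cv2.imwrite('pics/t_a.png',cv2.resize(im[150:290,215:305],None,fx=6*.7,fy=6*.7,interpolation=cv2.INTER_CUBIC))
cv2.imwrite('pics/t_b.png',cv2.resize(im[140:220,310:410],None,fx=7,fy=7,interpolation=cv2.INTER_CUBIC))
im=cv2.imread('pics/side0.png'); 
cv2.imwrite('pics/s_a.png',cv2.resize(im[190:290,270:420],None,fx=5,fy=5,interpolation=cv2.INTER_CUBIC))
cv2.imwrite('pics/s_b.png',cv2.resize(im[130:200,270:390],None,fx=6,fy=6,interpolation=cv2.INTER_CUBIC))
E
```

```text
(no output)
```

View pics/t_a.png

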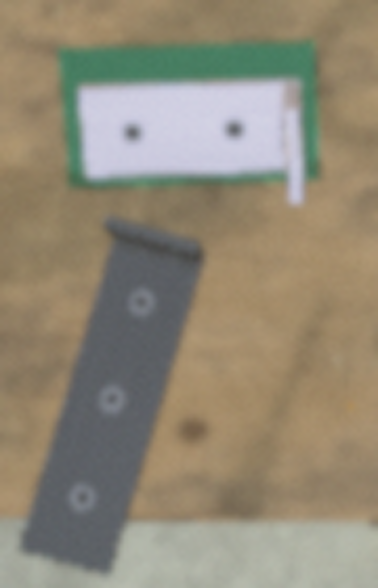

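View pics/t_b.png

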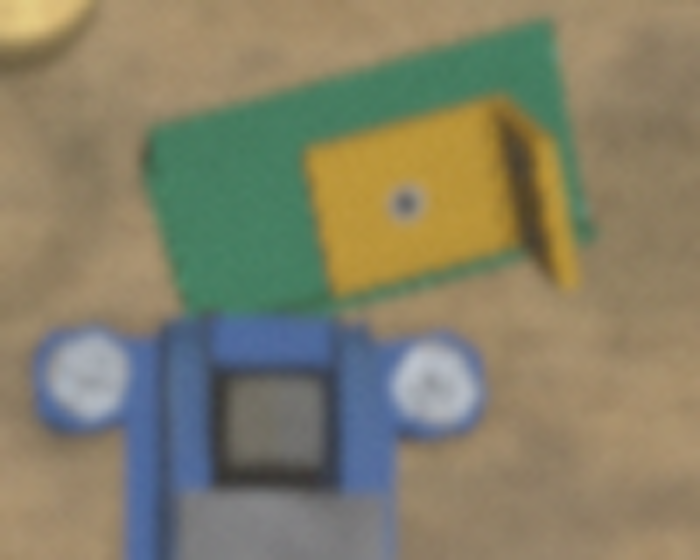

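View pics/s_a.png

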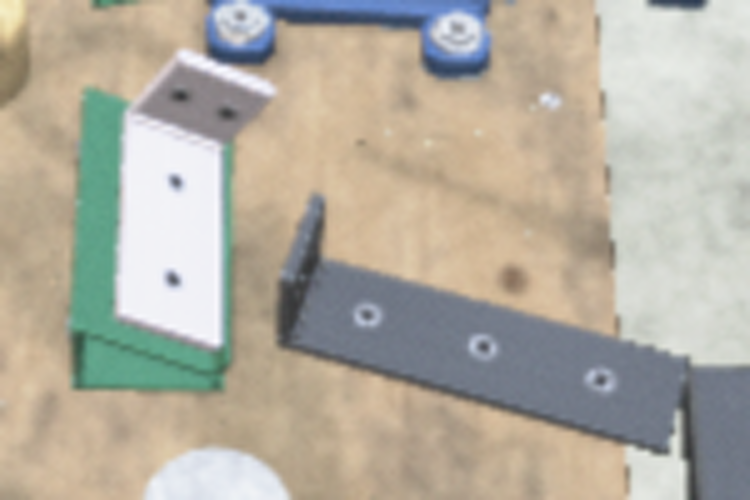

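View pics/s_b.png

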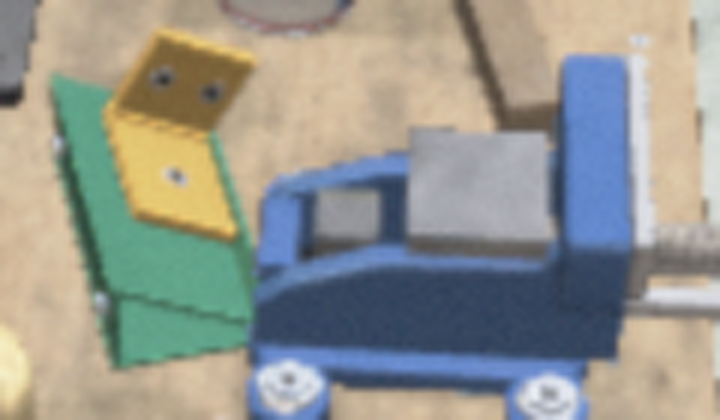

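```bash
python3 - <<'E'
from h import *
np.set_printoptions(precision=4,suppress=True)
ta=lambda u,v:(215+(u+.5)/4.2-.5,150+(v+.5)/4.2-.5)
tb=lambda u,v:(310+(u+.5)/7-.5,140+(v+.5)/7-.5)
sa=lambda u,v:(270+(u+.5)/5-.5,190+(v+.5)/5-.5)
sb=lambda u,v:(270+(u+.5)/6-.5,130+(v+.5)/6-.5)
print('large holes');
for t,s in [((142,302),(367,315)),((112,399),(483,347)),((82,497),(600,380))]:
    print(plane('top',ta(*t),.008),plane('side',sa(*s),.008),two('top',ta(*t),'side',sa(*s)))
print('free corners')
for t,s in [((22,545),(668,452)),((110,573),(688,358))]:
    print(plane('top',ta(*t),.008),plane('side',sa(*s),.008),two('top',ta(*t),'side',sa(*s)))
print('medium')
for n,t,s in [('freeup',(80,87),(117,318)),('freelow',(84,180),(221,348)),('h1',(132,133),(172,278)),('h2',(234,130),(176,182)),('wtoplow',(297,203),(275,90)),('wtopup',(291,85),(183,50))]:
    print(n,two('top',ta(*t),'side',sa(*s)))
print('small')
for n,t,s in [('freeup',(305,150),(138,215)),('freelow',(332,295),(236,240)),('h1',(405,203),(175,176)),('wtoplow',(570,287),(255,62)),('inup',(500,100),(108,106)),('wup',(548,140),(155,30))]:
    print(n,two('top',tb(*t),'side',sb(*s)))
print('stands')
for n,t,s in [('A top +y',(62,50),(75,330)),('A top -y',(316,43),(87,90))]:
    print(n,two('top',ta(*t),'side',sa(*s)))
for n,t,s in [('B top +y',(150,130),(110,290)),('B top -y',(550,20),(55,78))]:
    print(n,two('top',tb(*t),'side',sb(*s)))
print('vice', plane('top',tb(240,320),.05), plane('top',tb(160,330),.05), plane('top',tb(85,370),.03))
E
```

```text
large holes
[0.5066 0.3452 0.008 ] [0.5078 0.3478 0.008 ] (array([0.5073, 0.3455, 0.0046]), np.float64(0.0007436741929069369))
[0.4485 0.361  0.008 ] [0.4497 0.363  0.008 ] (array([0.449 , 0.3613, 0.0053]), np.float64(0.0007255856296834929))
[0.3907 0.3765 0.008 ] [0.3922 0.3784 0.008 ] (array([0.3912, 0.3768, 0.0052]), np.float64(0.0010296611090169743))
free corners
[0.3622 0.4105 0.008 ] [0.3613 0.417  0.008 ] (array([0.3609, 0.4121, 0.0001]), np.float64(0.0023642914728668626))
[0.3468 0.3585 0.008 ] [0.3476 0.3627 0.008 ] (array([0.3465, 0.3591, 0.0026]), np.float64(0.00020668805535977634))
medium
freeup (array([0.6298, 0.3819, 0.0442]), np.float64(0.0009300993646629812))
freelow (array([0.5787, 0.3806, 0.0207]), np.float64(0.002042456023504053))
h1 (array([0.605 , 0.3514, 0.036 ]), np.float64(0.0019755350823395658))
h2 (array([0.6077, 0.2914, 0.0352]), np.float64(0.0011788488430253684))
wtoplow (array([0.56  , 0.2522, 0.0659]), np.float64(0.0005314806914690106))
wtopup (array([0.6139, 0.2571, 0.1022]), np.float64(0.014203601133119071))
small
freeup (array([0.6585, 0.0866, 0.0454]), np.float64(0.001000989146826281))
freelow (array([0.6121, 0.0735, 0.0181]), np.float64(0.000421669759607062))
h1 (array([0.6432, 0.0494, 0.0354]), np.float64(0.0009607671804817893))
wtoplow (array([ 0.6082, -0.0042,  0.0635]), np.float64(0.0003508060697999976))
inup (array([0.6784, 0.0175, 0.0494]), np.float64(0.001154163454962173))
wup (array([0.6548, 0.0082, 0.0917]), np.float64(0.002257276329137828))
stands
A top +y (array([0.6498, 0.3927, 0.0487]), np.float64(0.0010101510345303906))
A top -y (array([0.6581, 0.2439, 0.0475]), np.float64(0.00030436062554310505))
B top +y (array([0.6647, 0.142 , 0.0513]), np.float64(0.002070487263355733))
B top -y (array([ 0.7071, -0.0004,  0.0499]), np.float64(0.00040219622723935793))
vice [0.5964 0.1097 0.05  ] [0.5922 0.1378 0.05  ] [0.5807 0.1631 0.03  ]
```

```bash
python3 - <<'E'
from h import *
np.set_printoptions(precision=4,suppress=True)
# vice: fixed jaw top corners (top px / side px)
for n,t,s in [('jaw far L',(323,236),(363,140)),('jaw far R',(379,236),(376,140)),('anvil right back',(367,186),(338,151)),('bolt-y far',(373,195),(320,183)),('jar lid',(174,188),(313,294)),('box back',(335,186),(313,158))]:
    print(n,two('top',t,'side',s), plane('top',t,.1),plane('top',t,.05))
E
cat >> h.py <<'E'
def fr(z,y):
    z=np.array(z,float);z/=np.linalg.norm(z);y=np.array(y,float);y-=z*(z@y);y/=np.linalg.norm(y)
    return R.from_matrix(np.c_[np.cross(y,z),y,z])
def cur():
    s=get_state();q=s['orientation'];return s['tcp_pos'],R.from_quat([q[1],q[2],q[3],q[0]]),s
def plan(goal_p,goal_R,n,g,p=None,r=None,turn=None):
    """n equal rows from p,r to goal; turn: optional world-z turn deg (long way)"""
    if p is None: p,r,_=cur()
    rel=(r.inv()*goal_R).as_rotvec() 
    if turn is not None: rel=turn
    rel=np.round(np.degrees(rel)/n,1)
    dp=(np.array(goal_p)-p)/n; out=[]
    tgt=np.array(p,float)
    for i in range(n):
        tgt=tgt+dp; sh=np.round(r.inv().apply(tgt-p)*100,1)
        p=p+r.apply(sh/100); r=r*R.from_rotvec(np.radians(rel))
        out.append(f"{g} "+" ".join(f"{v:g}" for v in sh)+" "+" ".join(f"{v:g}" for v in rel))
    print("; ".join(out)); print('end err mm',np.round((np.array(goal_p)-p)*1000,1),'deg',np.round(np.degrees((r.inv()*goal_R).as_rotvec()),1))
    return p,r
E
```

```text
jaw far L (array([0.4676, 0.1665, 0.2241]), np.float64(0.017172030610350372)) [0.4674 0.1619 0.1   ] [0.4708 0.1595 0.05  ]
jaw far R (array([0.4484, 0.0403, 0.1218]), np.float64(0.04062064577317051)) [0.4697 0.0318 0.1   ] [0.4732 0.0234 0.05  ]
anvil right back (array([0.5588, 0.0668, 0.1026]), np.float64(0.05592162815922254)) [0.587  0.0597 0.1   ] [0.5958 0.0526 0.05  ]
bolt-y far (array([ 0.5883,  0.0169, -0.0956]), np.float64(0.016499119038651124)) [0.5658 0.0456 0.1   ] [0.5736 0.0378 0.05  ]
jar lid (array([0.5744, 0.5132, 0.0905]), np.float64(0.0002469102073396428)) [0.573  0.5106 0.1   ] [0.5812 0.5241 0.05  ]
box back (array([0.5896, 0.1358, 0.1242]), np.float64(0.0168221046215359)) [0.5854 0.1352 0.1   ] [0.5942 0.1315 0.05  ]
```

```bash
python3 - <<'E'
from h import *
p,r,s=cur()
gR=fr([0,0,-1],[np.sin(np.radians(183)),-np.cos(np.radians(183)),0])
print(np.degrees((r.inv()*gR).as_rotvec()))
# turn while raising
p,r=plan([.239,-.523,.33],gR,12,100,turn=np.array([0,0,-np.radians(123.6)]))
p,r=plan([.48,.1,.33],gR,11,100,p=p,r=r)
p,r=plan([.52,.24,.28],gR,3,100,p=p,r=r)
E
```

```text
[-6.97624835e-03 -1.15100284e-01 -1.58434493e+02]
100 -0 0 -0.7 0 0 -10.3; 100 -0 0 -0.6 0 0 -10.3; 100 -0 0 -0.7 0 0 -10.3; 100 -0 0 -0.7 0 0 -10.3; 100 -0 0 -0.7 0 0 -10.3; 100 -0 0 -0.6 0 0 -10.3; 100 -0 0 -0.7 0 0 -10.3; 100 -0 -0 -0.7 0 0 -10.3; 100 -0 -0 -0.6 0 0 -10.3; 100 -0 -0 -0.7 0 0 -10.3; 100 -0 -0 -0.7 0 0 -10.3; 100 -0 -0 -0.6 0 0 -10.3
end err mm [ 0.  -0.3  0.4] deg [  0.1  -0.  -34.8]
100 1.1 6 0 0 -0 -3.2; 100 0.8 6 0 0 -0 -3.2; 100 0.5 6 0 0 -0 -3.2; 100 0.1 6.1 0 0 -0 -3.2; 100 -0.2 6.1 0 0 -0 -3.2; 100 -0.6 6 0 0 -0 -3.2; 100 -0.9 6 0 0 -0 -3.2; 100 -1.2 6 0 0 -0 -3.2; 100 -1.6 5.8 0 0 -0 -3.2; 100 -1.9 5.8 0 0 -0 -3.2; 100 -2.2 5.6 0 0 -0 -3.2
end err mm [-0.   0.5 -0.3] deg [ 0.1 -0.   0.4]
100 -1.6 4.6 1.7 0 -0 0.1; 100 -1.6 4.6 1.7 0 -0 0.1; 100 -1.6 4.6 1.7 0 -0 0.1
end err mm [-0.1 -0.1  0.5] deg [ 0.1 -0.   0.1]
```

Call:
play_rows(
  series="100 0 0 -0.7 0 0 -10.3; 100 0 0 -0.6 0 0 -10.3; 100 0 0 -0.7 0 0 -10.3; 100 0 0 -0.7 0 0 -10.3; 100 0 0 -0.7 0 0 -10.3; 100 0 0 -0.6 0 0 -10.3; 100 0 0 -0.7 0 0 -10.3; 100 0 0 -0.7 0 0 -10.3; 100 0 0 -0.6 0 0 -10.3; 100 0 0 -0.7 0 0 -10.3; 100 0 0 -0.7 0 0 -10.3; 100 0 0 -0.6 0 0 -10.3",
  newtons=60,
)

```text
clock: 1.65
tcp_pos: [0.239, -0.5228, 0.3302]
orientation: [-0.0, 0.271, 0.962, 0.0]
wrist_force: [0.7, -0.5, -0.2]
finger_gap: 0.0852
```

Call:
play_rows(
  series="50 1.1 6 0 0 0 -3.2; 50 0.8 6 0 0 0 -3.2; 50 0.5 6 0 0 0 -3.2; 50 0.1 6.1 0 0 0 -3.2; 50 -0.2 6.1 0 0 0 -3.2; 50 -0.6 6 0 0 0 -3.2; 50 -0.9 6 0 0 0 -3.2; 50 -1.2 6 0 0 0 -3.2; 50 -1.6 5.8 0 0 0 -3.2; 50 -1.9 5.8 0 0 0 -3.2; 50 -2.2 5.6 0 0 0 -3.2",
)

```text
clock: 3.02
tcp_pos: [0.4804, 0.1014, 0.3302]
orientation: [0.0, -0.03, 1.0, -0.0]
wrist_force: [1.4, -0.8, -0.4]
finger_gap: 0.0428
```

Call:
play_rows(
  series="50 -1.6 4.6 1.7 0 0 0.1; 50 -1.6 4.6 1.7 0 0 0.1; 50 -1.6 4.6 1.7 0 0 0.1; 50 0 0 0 0 0 0",
)

```text
clock: 3.52
tcp_pos: [0.5195, 0.2423, 0.2765]
orientation: [-0.002, -0.029, 1.0, -0.0]
wrist_force: [0.0, 0.8, -0.3]
finger_gap: 0.043
```

```bash
python3 - <<'E'
from h import *
p,r,s=cur();print(p,r.as_matrix().round(3),s['joint_pos'].round(2),s['clock'],s['finger_gap'])
n=np.array([-.5,-.026,.866]);e=np.array([-.05,.9987,0])
gR=fr(-n,-e) if 0 else fr(-n,e)
print((gR.as_matrix()).round(2))
g=np.array([.593,.254,.0645])
plan(g+.1*n,gR,5,50)
cv2.imwrite('pics/w1.png',cams.read_camera('wrist')[:,:,::-1])
E
```

```text
[0.51950697 0.24228776 0.27654328] [[-0.998 -0.058 -0.004]
 [-0.058  0.998 -0.001]
 [ 0.004 -0.001 -1.   ]] [0.3  0.31 0.1  1.37 0.   0.24] 3.525 0.042988598367665325
[[-0.86 -0.05  0.5 ]
 [-0.04  1.    0.03]
 [-0.5   0.   -0.87]]
50 -0.5 0.2 2.5 0 -6.1 0.1; 50 -0.2 0.1 2.6 0 -6.1 0.1; 50 0 0.2 2.5 0 -6.1 0.1; 50 0.4 0.1 2.5 0 -6.1 0.1; 50 0.6 0.2 2.5 0 -6.1 0.1
end err mm [ 0.5 -0.1 -0. ] deg [ 0.   0.2 -0.1]
```

View pics/w1.png

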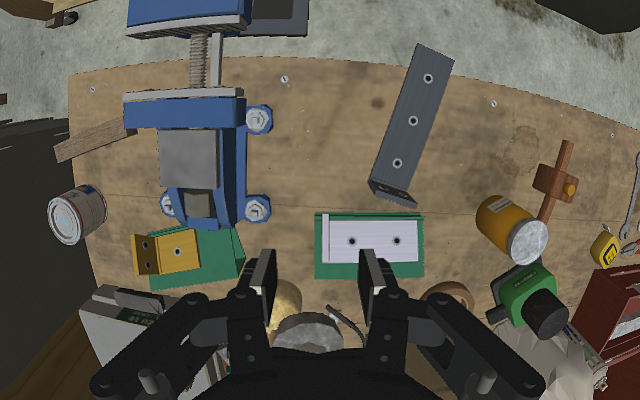

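The wrist view is clear. Large's holes are at (428,78), (413,121) and (397,163). The medium's wall edge is at x≈325, from y=213 to 263. The small bracket sits at (165,252), next to the vice.

```bash
python3 - <<'E'
from h import *
im=cv2.imread('pics/w1.png')
cv2.imwrite('pics/w1a.png',cv2.resize(im[195:295,300:440],None,fx=5,fy=5,interpolation=cv2.INTER_CUBIC))
cv2.imwrite('pics/w1b.png',cv2.resize(im[30:220,355:465],None,fx=3,fy=3,interpolation=cv2.INTER_CUBIC))
cv2.imwrite('pics/w1c.png',cv2.resize(im[170:300,120:270],None,fx=4.5,fy=4.5,interpolation=cv2.INTER_CUBIC))
E
```

```text
(no output)
```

View pics/w1a.png

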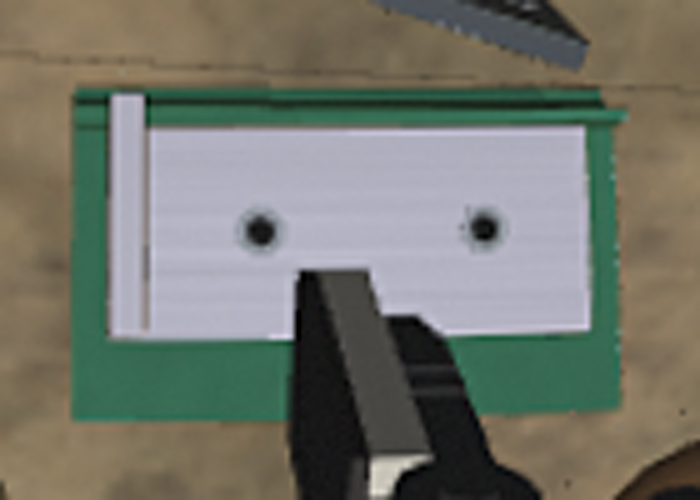

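View pics/w1b.png

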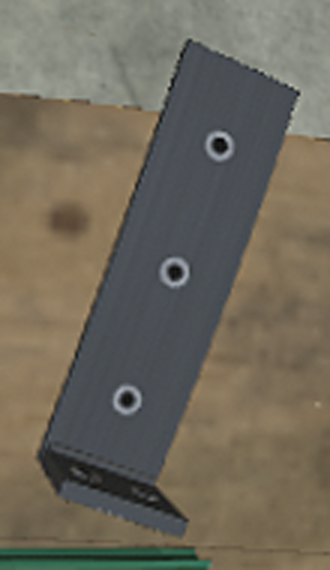

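View pics/w1c.png

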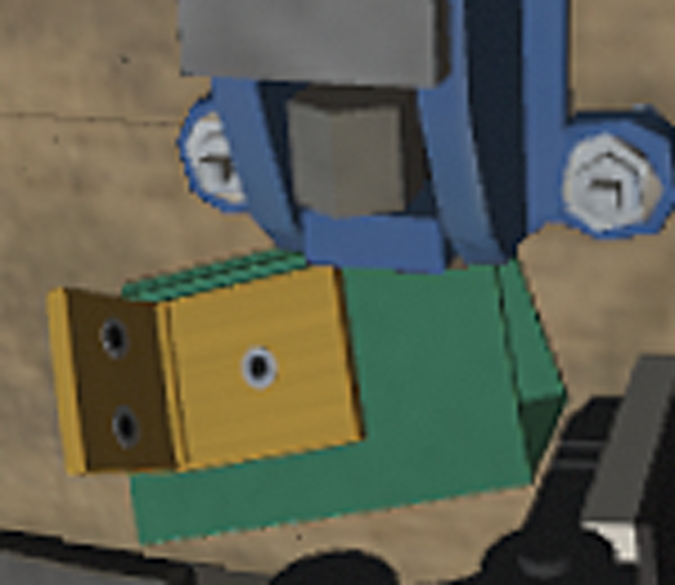

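```bash
python3 - <<'E'
from h import *
np.set_printoptions(precision=4,suppress=True)
c=cams.get_calibration('wrist'); Rm=R.from_rotvec(c['rvec']).as_matrix();print('cam',-Rm.T@c['tvec'])
wa=lambda u,v:(300+(u+.5)/5-.5,195+(v+.5)/5-.5)
wb=lambda u,v:(355+(u+.5)/3-.5,30+(v+.5)/3-.5)
wc=lambda u,v:(120+(u+.5)/4.5-.5,170+(v+.5)/4.5-.5)
ta=lambda u,v:(215+(u+.5)/4.2-.5,150+(v+.5)/4.2-.5)
tb=lambda u,v:(310+(u+.5)/7-.5,140+(v+.5)/7-.5)
sa=lambda u,v:(270+(u+.5)/5-.5,190+(v+.5)/5-.5)
sb=lambda u,v:(270+(u+.5)/6-.5,130+(v+.5)/6-.5)
print('large holes, far/mid/near wall, free corners, wall top corners')
for q in [(219,146),(174,272),(127,400),(190,40),(298,92)]: print(plane('wrist',wb(*q),.008))
for q in [(62,493),(183,533)]: print(plane('wrist',wb(*q),.06))
print('wall base inner line'); 
for q in [(52,447),(157,483)]: print(plane('wrist',wb(*q),.008))
print('medium')
for n,w,t,s in [('h1free',(484,229),(132,133),(172,278)),('h2',(261,231),(234,130),(176,182)),('freeup',(591,330),(80,87),(117,318)),('freelow',(586,126),(84,180),(221,348)),('wlowouter',(110,94),None,None)]:
    if t: print(n,two('wrist',wa(*w),'top',ta(*t)),two('wrist',wa(*w),'side',sa(*s)))
print('wall top low mid at z=.066,.069', plane('wrist',wa(128,94),.066),plane('wrist',wa(128,94),.069)); print('wall top up at z .096',plane('wrist',wa(127,338),.096))
print('small')
for n,w,t,s in [('h1',(259,368),(405,203),(175,176)),('freeup',(362,438),(305,150),(138,215)),('freelow',(335,268),(332,295),(236,240)),('wlow',(55,290),(570,287),(255,62)),('wup',(75,472),(545,140),(157,30))]:
    print(n,two('wrist',wc(*w),'top',tb(*t)),two('wrist',wc(*w),'side',sb(*s)))
E
```

```text
cam [0.4376 0.2363 0.4025]
large holes, far/mid/near wall, free corners, wall top corners
[0.3928 0.3769 0.008 ]
[0.4508 0.3611 0.008 ]
[0.5093 0.3459 0.008 ]
[0.3473 0.3606 0.008 ]
[0.362  0.4131 0.008 ]
[0.5385 0.3099 0.06  ]
[0.5523 0.3623 0.06  ]
wall base inner line
[0.533  0.3142 0.008 ]
[0.5464 0.365  0.008 ]
medium
h1free (array([0.6025, 0.3492, 0.0474]), np.float64(0.002206222348775788)) (array([0.6067, 0.3517, 0.0376]), np.float64(0.0019531989462545736))
h2 (array([0.6046, 0.2899, 0.0501]), np.float64(0.0012731611978294797)) (array([0.6095, 0.2917, 0.0371]), np.float64(0.0028862130900505797))
freeup (array([0.6266, 0.3797, 0.0583]), np.float64(0.00047868433009047134)) (array([0.6309, 0.3839, 0.0484]), np.float64(0.0023038235842985934))
freelow (array([0.577 , 0.3776, 0.0341]), np.float64(0.0037214648632455088)) (array([0.5811, 0.381 , 0.0228]), np.float64(0.00308420946709816))
wall top low mid at z=.066,.069 [0.5636 0.2524 0.066 ] [0.5625 0.2523 0.069 ]
wall top up at z .096 [0.6115 0.2547 0.096 ]
small
h1 (array([0.6406, 0.0512, 0.0459]), np.float64(0.0006014718205940389)) (array([0.6447, 0.0479, 0.0362]), np.float64(0.00366623405588113))
freeup (array([0.6571, 0.0876, 0.0539]), np.float64(0.00019782809256731632)) (array([0.6591, 0.0866, 0.0476]), np.float64(0.0041867510797370605))
freelow (array([0.6095, 0.0758, 0.0336]), np.float64(0.0013775801283105026)) (array([0.6141, 0.0722, 0.0197]), np.float64(0.005318474003600227))
wlow (array([ 0.6062, -0.0019,  0.0744]), np.float64(0.0006639091955572261)) (array([ 0.6096, -0.0063,  0.0646]), np.float64(0.004902035668190519))
wup (array([0.6515, 0.0114, 0.1013]), np.float64(0.0004057364925298023)) (array([0.6555, 0.0078, 0.0939]), np.float64(0.003375447258913813))
```

```bash
python3 - <<'E'
from h import *
n=np.array([-.5,-.026,.866]);e=np.array([-.05,.9987,0]);gR=fr(-n,e)
g=np.array([.595,.2535,.0665])
p,r=plan(g+.08*n,gR,5,50)
E
```

```text
50 -0.7 0.2 2.8 -0 -6 0.1; 50 -0.5 0.2 2.9 -0 -6 0.1; 50 -0.1 0.1 3 -0 -6 0.1; 50 0.2 0.2 2.9 -0 -6 0.1; 50 0.5 0.2 2.9 -0 -6 0.1
end err mm [ 0.  -0.2  0.4] deg [-0.1 -0.2 -0.1]
```

Call:
play_rows(
  series="50 -0.7 0.2 2.8 0 -6 0.1; 50 -0.5 0.2 2.9 0 -6 0.1; 50 -0.1 0.1 3 0 -6 0.1; 50 0.2 0.2 2.9 0 -6 0.1; 50 0.5 0.2 2.9 0 -6 0.1; 50 0 0 0 0 0 0; 50 0 0 0 0 0 0",
)

```text
clock: 4.45
tcp_pos: [0.5577, 0.2504, 0.1396]
orientation: [0.259, -0.021, 0.966, 0.007]
wrist_force: [1.0, -0.8, 0.3]
finger_gap: 0.0427
```

```bash
python3 - <<'E'
from h import *
p,r,s=cur();print(p,r.as_matrix().round(3),s['joint_pos'].round(2),s['clock'])
n=np.array([-.5,-.026,.866]);g=np.array([.595,.2535,.0665]);print(r.inv().apply(g-p)*100)
im=cams.read_camera('wrist')[:,:,::-1]
cv2.imwrite('pics/w2.png',im)
for q in [g,g+.018*n]: print(proj('wrist',q))
cv2.imwrite('pics/s2.png',cv2.resize(cams.read_camera('side')[150:300,230:400,::-1],None,fx=4,fy=4))
E
```

```text
[0.55774999 0.25039241 0.13955603] [[-0.865 -0.044  0.5  ]
 [-0.037  0.999  0.024]
 [-0.501  0.003 -0.865]] [ 0.36  0.14 -0.62  0.31 -0.16  0.28] 4.45
[0.42783656 0.12644718 8.19420623]
[318.25484475 209.5985684 ]
[318.3266612  219.09431523]
```

View pics/w2.png

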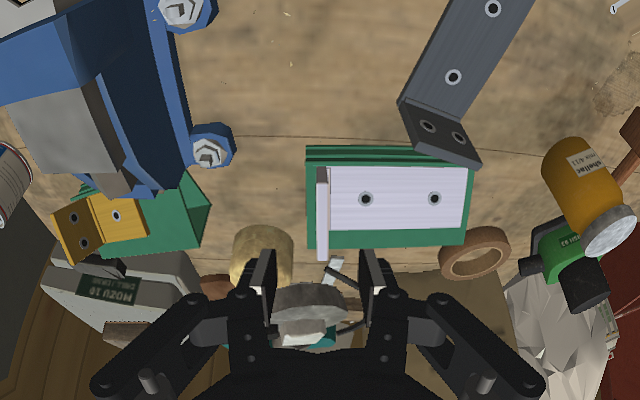

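View pics/s2.png

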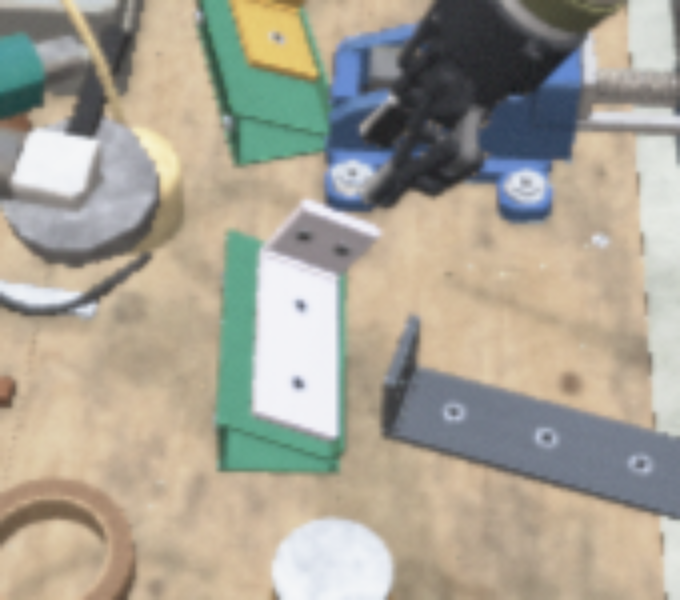

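The wrist view shows the medium's wall top edge at columns 316–329, rows 167–260. That is about 3 mm from where I predicted, and the edge length gives 185 mm depth, which fits. I'll correct for it and approach.

Call:
play_rows(
  series="50 0.2 0.1 1.7 0 0 0; 50 0.2 0.1 1.7 0 0 0; 50 0.2 0.1 1.6 0 0 0; 50 0.1 0 1.6 0 0 0; 50 0 0 1.5 0 0 0; 50 0 0 0 0 0 0",
)

```text
clock: 5.3
tcp_pos: [0.5903, 0.255, 0.0619]
orientation: [0.258, -0.021, 0.966, 0.006]
wrist_force: [-0.2, -0.2, 0.2]
finger_gap: 0.0426
```

```bash
python3 - <<'E'
from h import *
p,r,s=cur();print(p,s['wrist_force'],s['clock'])
cv2.imwrite('pics/w3.png',cams.read_camera('wrist')[:,:,::-1])
cv2.imwrite('pics/s3.png',cv2.resize(cams.read_camera('side')[150:300,230:400,::-1],None,fx=4,fy=4))
E
```

```text
[0.59027131 0.25501436 0.06189598] [-0.24394984 -0.21549496  0.22677141] 5.3
```

View pics/w3.png

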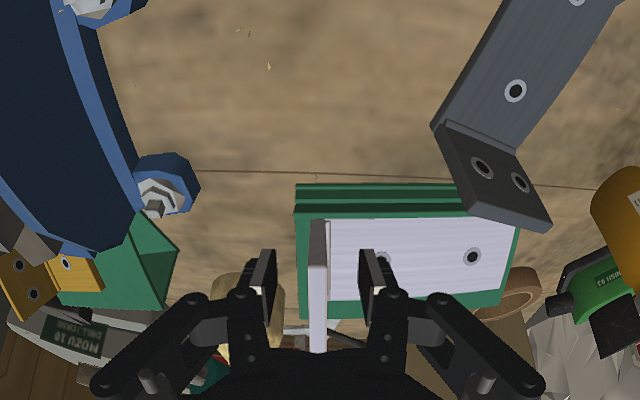

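View pics/s3.png

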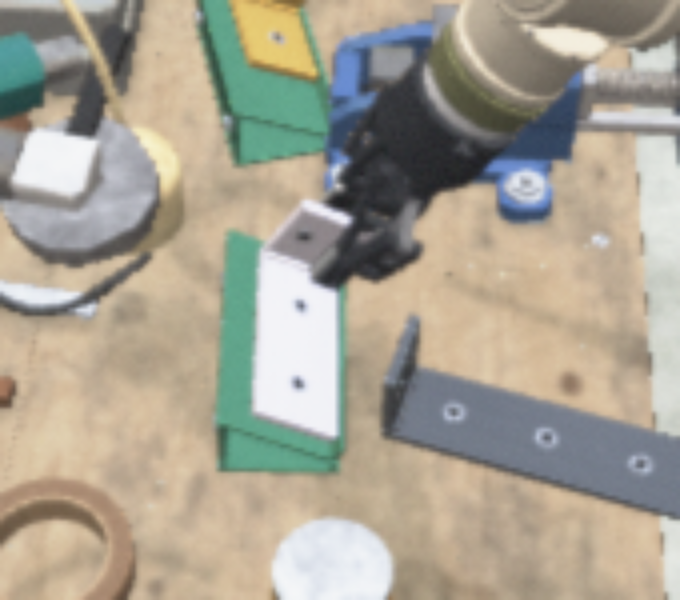

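```bash
python3 - <<'E'
from h import *
p,r,s=cur()
for uv in [(318.5,220),(317,353)]:
  for off in (-.012,-.018,-.024):
    o,d=ray('wrist',uv); a=r.inv().apply(o-p); b=r.inv().apply(d)
    q=a+b*(off-a[2])/b[2]; print(uv,off,q*1000)
E
```

```text
(318.5, 220) -0.012 [ 36.21159921   0.48315872 -12.        ]
(318.5, 220) -0.018 [ 38.64025817   0.4533929  -18.        ]
(318.5, 220) -0.024 [ 41.06891712   0.42362708 -24.        ]
(317, 353) -0.012 [-37.51811628  -0.116554   -12.        ]
(317, 353) -0.018 [-31.16398852  -0.11439031 -18.        ]
(317, 353) -0.024 [-24.80986076  -0.11222663 -24.        ]
```

```bash
python3 - <<'E'
from h import *
np.set_printoptions(precision=1,suppress=True)
p,r,s=cur()
c=cams.get_calibration('wrist');Rm=R.from_rotvec(c['rvec']).as_matrix();o=-Rm.T@c['tvec'];print('cam in tool',r.inv().apply(o-p)*1000, 'cam rot in tool\n',(r.inv().as_matrix()@Rm.T))
print('tcp px',proj('wrist',p),'tip',proj('wrist',p+r.apply([0,0,.019])),'tipx+-11',proj('wrist',p+r.apply([.011,.02,.019])),proj('wrist',p+r.apply([-.011,-.02,.019])))
E
python3 - <<'E'
import cv2
im=cv2.imread('pics/w3.png')
cv2.imwrite('pics/w3a.png',cv2.resize(im[170:370,230:410],None,fx=3,fy=3,interpolation=cv2.INTER_CUBIC))
E
```

```text
cam in tool [  81.8   -0.1 -124.7] cam rot in tool
 [[ 0.  -0.9 -0.3]
 [ 1.  -0.   0. ]
 [-0.  -0.3  0.9]]
tcp px [317.2 280.7] tip [317.2 261.2] tipx+-11 [355.8 242.5] [280.8 278.2]
```

View pics/w3a.png

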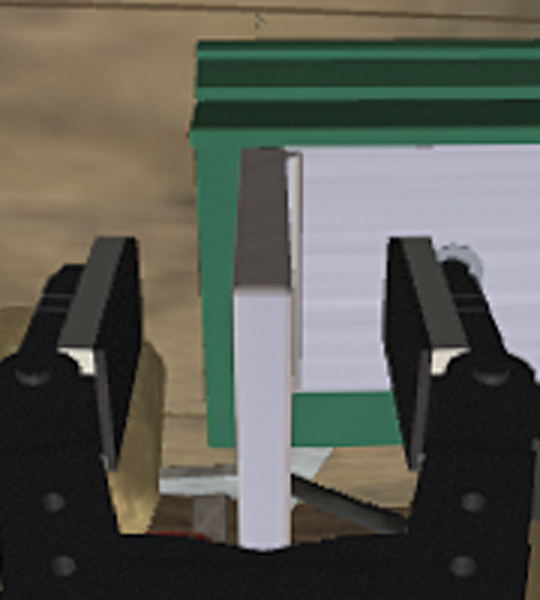

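```bash
python3 - <<'E'
from h import *
np.set_printoptions(precision=1,suppress=True)
p,r,s=cur()
for uv in [(317.5,266.5),(317,352),(318,220),(378,249)]:
  for off in (-.03,-.024,-.018,-.012,.01,.02,.03):
    o,d=ray('wrist',uv); a=r.inv().apply(o-p); b=r.inv().apply(d)
    q=a+b*(off-a[2])/b[2]; print(uv,q*1000)
# w2 reanalysis
p2=np.array([.55775,.25039,.13956]); shift=r.inv().apply(p-p2); print('shift',shift*1000)
for uv in [(322,182),(322,260)]:
  for off in (-.03,-.024,-.018,-.012):
    o,d=ray('wrist',uv); a=r.inv().apply(o-p); b=r.inv().apply(d); a-=shift
    q=a+b*(off-a[2])/b[2]; print('w2',uv,q*1000)
E
python3 - <<'E'
import cv2
im=cv2.imread('pics/w2.png')
cv2.imwrite('pics/w2a.png',cv2.resize(im[140:270,290:380],None,fx=4.5,fy=4.5,interpolation=cv2.INTER_CUBIC))
E
```

```text
(317.5, 266.5) [ 25.7   0.1 -30. ]
(317.5, 266.5) [ 22.2   0.1 -24. ]
(317.5, 266.5) [ 18.6   0.1 -18. ]
(317.5, 266.5) [ 15.1   0.1 -12. ]
(317.5, 266.5) [ 2.   0.1 10. ]
(317.5, 266.5) [-3.9  0.2 20. ]
(317.5, 266.5) [-9.8  0.2 30. ]
(317, 352) [-17.8  -0.1 -30. ]
(317, 352) [-24.1  -0.1 -24. ]
(317, 352) [-30.4  -0.1 -18. ]
(317, 352) [-36.7  -0.1 -12. ]
(317, 352) [-59.9  -0.1  10. ]
(317, 352) [-70.4  -0.1  20. ]
(317, 352) [-80.9  -0.1  30. ]
(318, 220) [ 43.5   0.2 -30. ]
(318, 220) [ 41.1   0.2 -24. ]
(318, 220) [ 38.6   0.3 -18. ]
(318, 220) [ 36.2   0.3 -12. ]
(318, 220) [27.3  0.4 10. ]
(318, 220) [23.3  0.4 20. ]
(318, 220) [19.2  0.4 30. ]
(378, 249) [ 32.5  21.1 -30. ]
(378, 249) [ 29.4  22.5 -24. ]
(378, 249) [ 26.2  23.8 -18. ]
(378, 249) [ 23.1  25.1 -12. ]
(378, 249) [11.7 30.1 10. ]
(378, 249) [ 6.4 32.3 20. ]
(378, 249) [ 1.2 34.5 30. ]
shift [ 9.7  3.3 82.6]
w2 (322, 182) [ 24.6  -0.4 -30. ]
w2 (322, 182) [ 23.   -0.3 -24. ]
w2 (322, 182) [ 21.4  -0.2 -18. ]
w2 (322, 182) [ 19.8  -0.1 -12. ]
w2 (322, 260) [-27.9  -0.1 -30. ]
w2 (322, 260) [-31.3  -0.  -24. ]
w2 (322, 260) [-34.7   0.1 -18. ]
w2 (322, 260) [-38.1   0.2 -12. ]
```

View pics/w2a.png

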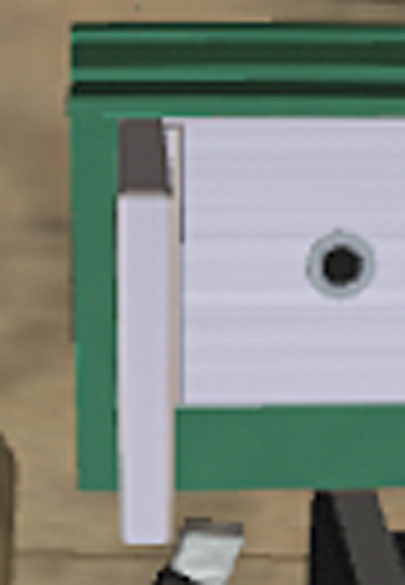

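The wall's top edge runs about +22 to −33 mm in tool x, around 20 mm behind the TCP. I'll shift −0.5 cm in x and close.

Call:
play_rows(
  series="50 -0.5 0 0 0 0 0; 0 0 0 0 0 0 0; 0 0 0 0 0 0 0; 0 0 0 0 0 0 0; 0 0 0 0 0 0 0; 0 0 0 0 0 0 0",
  newtons=60,
)

```text
clock: 6.15
tcp_pos: [0.595, 0.2557, 0.0667]
orientation: [0.259, -0.022, 0.966, 0.007]
wrist_force: [-4.0, -0.8, 6.2]
finger_gap: 0.0075
```

Call:
play_rows(
  series="0 0 0 -0.8 0 0 0; 0 0 0 -1.5 0 0 0; 0 0 0 -2.5 0 0 0; 0 0 0 -2.5 0 0 0; 0 0 0 -2.5 0 0 0; 0 0 0 -2 0 0 0; 0 0 0 0 0 0 0",
)

```text
clock: 7.02
tcp_pos: [0.535, 0.2529, 0.1695]
orientation: [0.259, -0.022, 0.966, 0.007]
wrist_force: [0.7, -0.0, -1.2]
finger_gap: 0.0074
```

```bash
python3 - <<'E'
from h import *
p,r,s=cur();print(p,s['wrist_force'],s['clock'],s['finger_gap'])
cv2.imwrite('pics/w4.png',cams.read_camera('wrist')[:,:,::-1])
cv2.imwrite('pics/s4.png',cv2.resize(cams.read_camera('side')[130:300,230:430,::-1],None,fx=3.5,fy=3.5))
E
```

```text
[0.53502141 0.25290569 0.16951075] [ 0.71125387 -0.03691807 -1.18351734] 7.025 0.007420837713453477
```

View pics/w4.png

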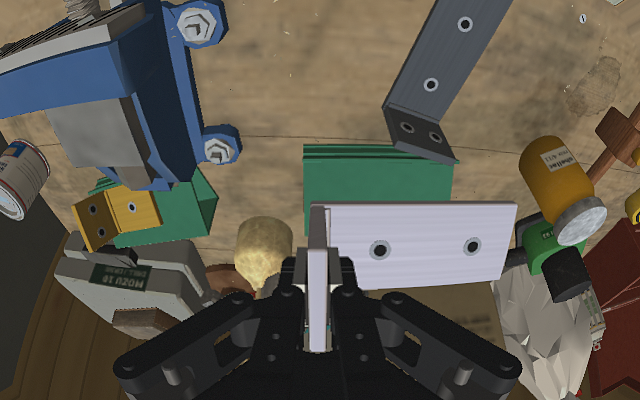

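View pics/s4.png

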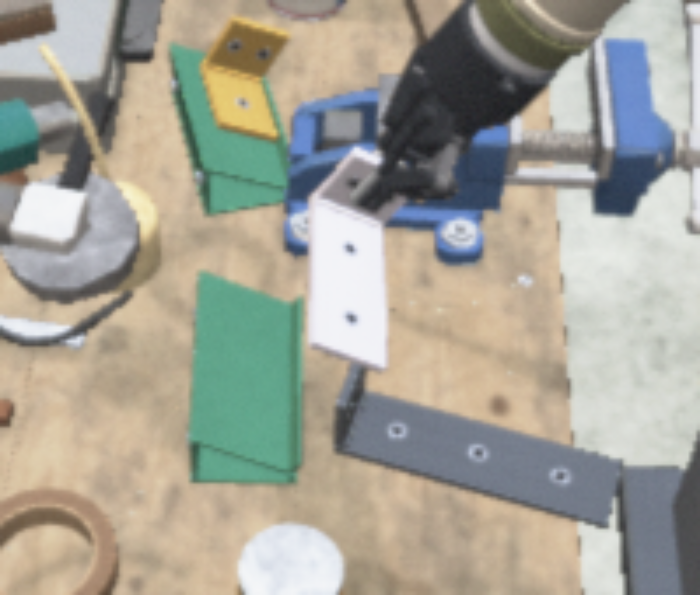

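```bash
python3 - <<'E'
from h import *
np.set_printoptions(precision=1,suppress=True)
im=cv2.imread('pics/w4.png')
cv2.imwrite('pics/w4a.png',cv2.resize(im[190:370,280:530],None,fx=3.2,fy=3.2,interpolation=cv2.INTER_CUBIC))
E
```

```text
(no output)
```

View pics/w4a.png

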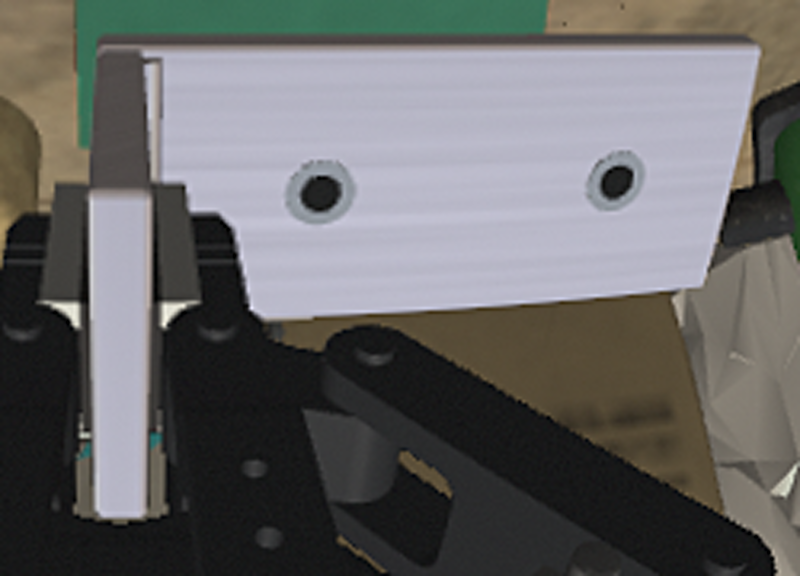

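```bash
python3 - <<'E'
from h import *
np.set_printoptions(precision=1,suppress=True)
p,r,s=cur()
w=lambda u,v:(280+(u+.5)/3.2-.5,190+(v+.5)/3.2-.5)
def at(uv,off):
    o,d=ray('wrist',uv); a=r.inv().apply(o-p); b=r.inv().apply(d); return (a+b*(off-a[2])/b[2])*1000
for off in (.026,.032,.036,.04):
    A=[at(w(*q),off) for q in [(758,46),(702,287),(320,192),(617,182)]]
    print(off,A[0][:2],A[1][:2],'holes',A[2][:2],A[3][:2],'w',np.linalg.norm(A[0]-A[1]),np.linalg.norm(A[2]-A[3]))
for off in (-.012,-.016,-.02,-.026):
    print(off,at(w(120,192),off),at(w(120,518),off))
E
```

```text
0.026 [ 29.4 119.7] [-23.3 120.4] holes [ 2.9 34.6] [ 2.6 92.8] w 52.78256239116416 58.2333819145343
0.032 [ 27.4 124.4] [-27.5 125.2] holes [-0.2 36. ] [-0.5 96.5] w 54.88449201438132 60.55237638848898
0.036 [ 26.  127.6] [-30.3 128.4] holes [-2.3 36.9] [-2.6 99. ] w 56.28577842985946 62.0983727044588
0.04 [ 24.6 130.8] [-33.1 131.6] holes [-4.4 37.8] [ -4.7 101.5] w 57.687064845337574 63.644369020428606
-0.012 [ 23.1  -0.1 -12. ] [-36.4  -0.  -12. ]
-0.016 [ 25.2  -0.1 -16. ] [-32.2  -0.  -16. ]
-0.02 [ 27.3  -0.1 -20. ] [-28.   -0.1 -20. ]
-0.026 [ 30.4  -0.1 -26. ] [-21.7  -0.1 -26. ]
```

```bash
python3 - <<'E'
from h import *
p,r,s=cur()
y=np.array([.966,-.259,0]);gR=fr([0,0,-1],y)
print(np.degrees((r.inv()*gR).as_rotvec()))
gm=fr([0,0,-1],[-.05,.9987,0])
p,r=plan([.50,.27,.22],gm,3,0)
p,r=plan([.3825,.381,.15],gR,11,0,p=p,r=r)
E
```

```text
[ 28.11155984  20.41030364 104.80387561]
0 0.1 0.6 -2.1 0 10 -0.1; 0 0.5 0.7 -2 0 10 -0.1; 0 0.8 0.6 -1.9 0 10 -0.1
end err mm [-0.2  0.1  0.2] deg [ 0.  -0.1  0. ]
0 1 1.1 0.6 -0 -0 9.8; 0 1.2 0.8 0.7 -0 -0 9.8; 0 1.3 0.7 0.6 -0 -0 9.8; 0 1.4 0.4 0.6 -0 -0 9.8; 0 1.5 0.2 0.7 -0 -0 9.8; 0 1.5 -0.1 0.6 -0 -0 9.8; 0 1.4 -0.3 0.7 -0 -0 9.8; 0 1.4 -0.5 0.6 -0 -0 9.8; 0 1.2 -0.8 0.6 -0 -0 9.8; 0 1.1 -1 0.7 -0 -0 9.8; 0 0.9 -1.1 0.6 -0 -0 9.8
end err mm [-0.5  0.   0. ] deg [-0.1 -0.   0.1]
```

Call:
play_rows(
  series="0 0.1 0.6 -2.1 0 10 -0.1; 0 0.5 0.7 -2 0 10 -0.1; 0 0.8 0.6 -1.9 0 10 -0.1",
)

```text
clock: 7.5
tcp_pos: [0.5017, 0.2696, 0.2176]
orientation: [0.007, -0.025, 1.0, 0.001]
wrist_force: [1.1, -0.4, -2.6]
finger_gap: 0.0073
```

Call:
play_rows(
  series="0 1 1.1 0.6 0 0 9.8; 0 1.2 0.8 0.7 0 0 9.8; 0 1.3 0.7 0.6 0 0 9.8; 0 1.4 0.4 0.6 0 0 9.8; 0 1.5 0.2 0.7 0 0 9.8; 0 1.5 -0.1 0.6 0 0 9.8; 0 1.4 -0.3 0.7 0 0 9.8; 0 1.4 -0.5 0.6 0 0 9.8; 0 1.2 -0.8 0.6 0 0 9.8; 0 1.1 -1 0.7 0 0 9.8; 0 0.9 -1.1 0.6 0 0 9.8; 0 0 0 0 0 0 0",
)

```text
clock: 9.0
tcp_pos: [0.3853, 0.3806, 0.1433]
orientation: [0.005, 0.792, 0.611, 0.007]
wrist_force: [0.2, -0.0, -2.7]
finger_gap: 0.0076
```

```bash
python3 - <<'E'
from h import *
p,r,s=cur();print(p,r.as_matrix().round(3),s['joint_pos'].round(2),s['wrist_force'],s['clock'],s['finger_gap'])
cv2.imwrite('pics/w5.png',cams.read_camera('wrist')[:,:,::-1])
cv2.imwrite('pics/s5.png',cv2.resize(cams.read_camera('side')[150:330,250:430,::-1],None,fx=3.3,fy=3.3))
E
```

```text
[0.38526833 0.38059328 0.1433234 ] [[ 0.254  0.967  0.017]
 [ 0.967 -0.254 -0.   ]
 [ 0.004  0.016 -1.   ]] [ 0.64  0.3  -0.25  1.01 -0.01  2.46] [ 0.23818813 -0.02781256 -2.722257  ] 9.0 0.007594044767451768
```

View pics/w5.png

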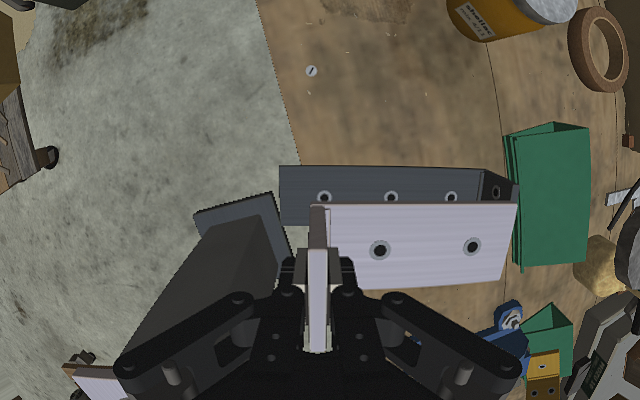

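View pics/s5.png

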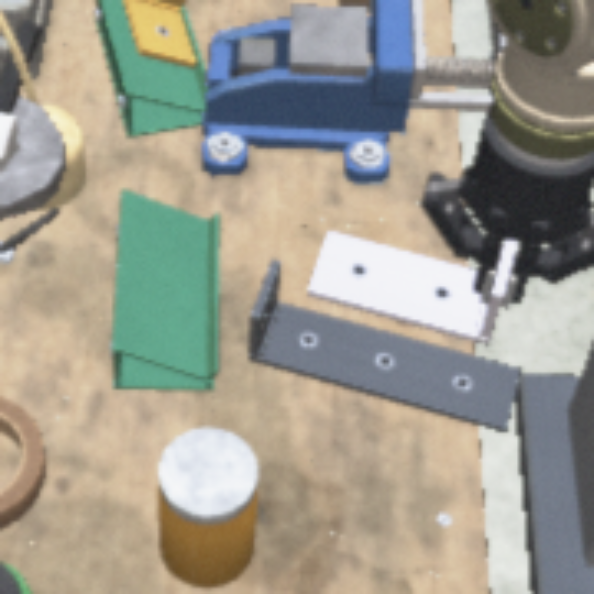

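```bash
python3 - <<'E'
from h import *
np.set_printoptions(precision=4,suppress=True)
im=cv2.imread('pics/w5.png')
cv2.imwrite('pics/w5a.png',cv2.resize(im[155:305,270:525],None,fx=3,fy=3,interpolation=cv2.INTER_CUBIC))
H=[plane('wrist',q,.008) for q in [(324,197),(391,197),(451,197)]]
print(*H,sep='\n'); d=H[2]-H[0];print(np.degrees(np.arctan2(d[1],d[0])))
for q in [(279,167),(279,226)]: print('free',plane('wrist',q,.008))
E
```

```text
[0.3939 0.3771 0.008 ]
[0.4527 0.3614 0.008 ]
[0.5112 0.3458 0.008 ]
-14.911286714621758
free [0.3631 0.4135 0.008 ]
free [0.3471 0.3608 0.008 ]
```

View pics/w5a.png

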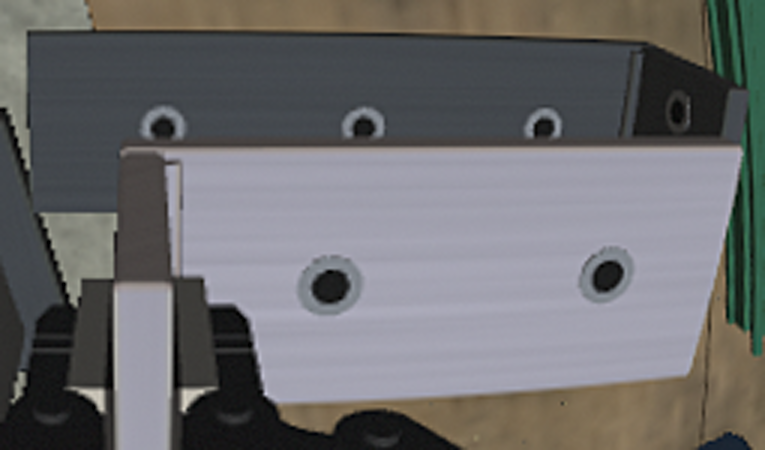

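Call:
play_rows(
  series="0 0 -0.2 1.5 0.9 0 0; 0 0 0 2 0 0 0; 0 0 0 2 0 0 0; 0 0 0 1.5 0 0 0; 0 0 0 0.8 0 0 0; 0 0 0 0 0 0 0",
)

```text
clock: 9.85
tcp_pos: [0.3848, 0.3813, 0.0665]
orientation: [-0.001, 0.793, 0.609, 0.003]
wrist_force: [0.5, -0.5, -2.2]
finger_gap: 0.0073
```

```bash
python3 - <<'E'
from h import *
p,r,s=cur();print(p,r.as_matrix().round(3),s['wrist_force'],s['clock'])
y=r.apply([0,1,0]);o=p+r.apply([-.0013,.061,.042]);u=np.array([-.966,.259,0]);v=np.array([-.259,-.966,0]);d=o-[.4513,.3616,0];print('medium in large mm',d@u*1000,d@v*1000,o[2]*1000)
cv2.imwrite('pics/s6.png',cv2.resize(cams.read_camera('side')[180:300,300:430,::-1],None,fx=5,fy=5))
E
```

```text
[0.38480719 0.38130746 0.06654419] [[ 0.257  0.966  0.003]
 [ 0.966 -0.257  0.005]
 [ 0.006  0.002 -1.   ]] [ 0.53519557 -0.48500587 -2.20590208] 9.85
medium in large mm 8.252024067167063 -0.8666576844702876 24.646856765448177
```

View pics/s6.png

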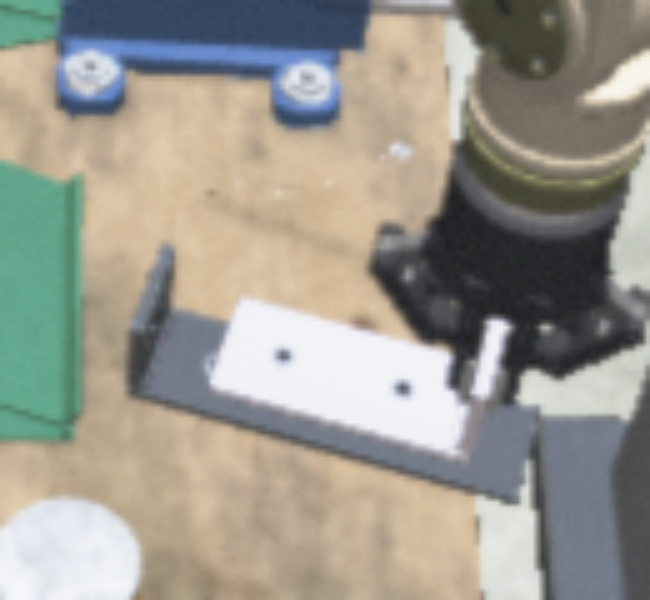

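The side view shows the medium above and in line with the large. About 16 mm remains, so I'll lower slowly.

Call:
play_rows(
  series="0 0 0 0.5 0 0 0; 0 0 0 0.4 0 0 0; 0 0 0 0.3 0 0 0; 0 0 0 0 0 0 0",
)

```text
clock: 10.4
tcp_pos: [0.3848, 0.3816, 0.0549]
orientation: [-0.001, 0.793, 0.609, 0.003]
wrist_force: [0.1, 0.3, -1.3]
finger_gap: 0.0072
```

Call:
play_rows(
  series="0 0 0 0.1 0 0 0; 0 0 0 0.1 0 0 0; 0 0 0 0 0 0 0",
)

```text
clock: 10.78
tcp_pos: [0.385, 0.3817, 0.0531]
orientation: [-0.001, 0.793, 0.609, 0.003]
wrist_force: [-0.3, -0.4, -2.5]
finger_gap: 0.0072
```

Call:
play_rows(
  series="0 0 0 0.1 0 0 0; 0 0 0 0.1 0 0 0; 0 0 0 0 0 0 0",
)

```text
clock: 11.15
tcp_pos: [0.385, 0.3816, 0.051]
orientation: [-0.001, 0.793, 0.609, 0.003]
wrist_force: [-1.3, -0.3, -2.3]
finger_gap: 0.0073
```

Call:
play_rows(
  series="0 0 0 0.1 0 0 0; 0 0 0 0 0 0 0",
)

```text
clock: 11.4
tcp_pos: [0.385, 0.3817, 0.05]
orientation: [-0.001, 0.793, 0.609, 0.003]
wrist_force: [-0.4, -0.4, -2.0]
finger_gap: 0.0076
```

Call:
play_rows(
  series="0 0 0 0.1 0 0 0; 0 0 0 0.1 0 0 0; 0 0 0 0 0 0 0",
)

```text
clock: 11.78
tcp_pos: [0.3852, 0.3819, 0.0488]
orientation: [-0.001, 0.793, 0.609, 0.004]
wrist_force: [-2.4, -0.9, 4.3]
finger_gap: 0.0071
```

Contact: the vertical force went from −2 to +4.3 N. Now release.

Call:
play_rows(
  series="30 0 0 0 0 0 0; 40 0 0 0 0 0 0; 40 0 0 0 0 0 0; 40 0 0 0 0 0 0",
)

```text
clock: 12.28
tcp_pos: [0.3851, 0.3817, 0.048]
orientation: [-0.001, 0.793, 0.609, 0.003]
wrist_force: [0.2, 0.5, 0.0]
finger_gap: 0.0343
```

Call:
play_rows(
  series="40 0 0 -1.5 0 0 0; 40 0 0 -3 0 0 0; 40 0 0 -5 0 0 0; 40 0 0 -5 0 0 0; 40 0 0 -4 0 0 0; 40 0 0 0 0 0 0",
)

```text
clock: 13.02
tcp_pos: [0.386, 0.382, 0.2382]
orientation: [-0.001, 0.793, 0.609, 0.008]
wrist_force: [0.4, 0.2, -1.2]
finger_gap: 0.0342
```

```bash
python3 - <<'E'
from h import *
p,r,s=cur();print(p,s['joint_pos'].round(2),s['clock'],s['finger_gap'])
cv2.imwrite('pics/w7.png',cams.read_camera('wrist')[:,:,::-1])
cv2.imwrite('pics/s7.png',cv2.resize(cams.read_camera('side')[180:300,300:430,::-1],None,fx=5,fy=5))
E
```

```text
[0.38601482 0.38201153 0.23816584] [ 0.63  0.24 -0.08  1.23  0.    2.46] 13.025 0.03418723570138479
```

View pics/w7.png

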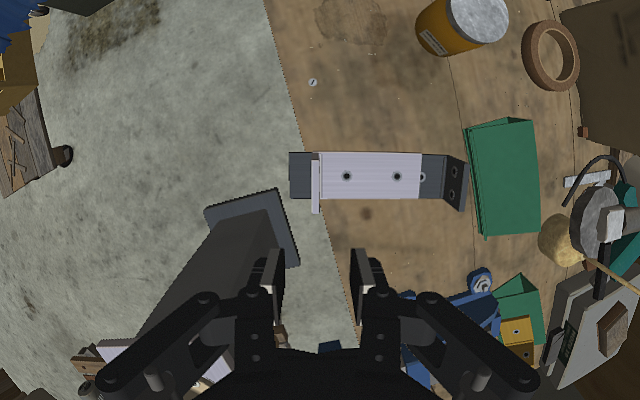

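View pics/s7.png

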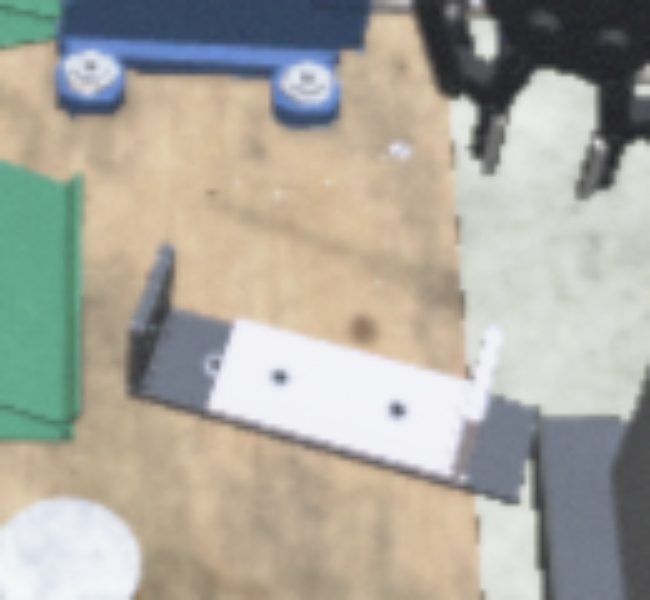

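The medium lies flat on the large with its edges aligned. I'll measure it, then plan the move to the small.

```bash
python3 - <<'E'
from h import *
np.set_printoptions(precision=4,suppress=True)
im=cv2.imread('pics/w7.png')
cv2.imwrite('pics/w7a.png',cv2.resize(im[140:225,280:480],None,fx=4,fy=4,interpolation=cv2.INTER_CUBIC))
cv2.imwrite('pics/t7.png',cams.read_camera('top')[:,:,::-1])
print(plane('wrist',(347,176),.016),plane('wrist',(397,176),.016))
E
```

```text
[0.4163 0.3702 0.016 ] [0.4732 0.3557 0.016 ]
```

View pics/w7a.png

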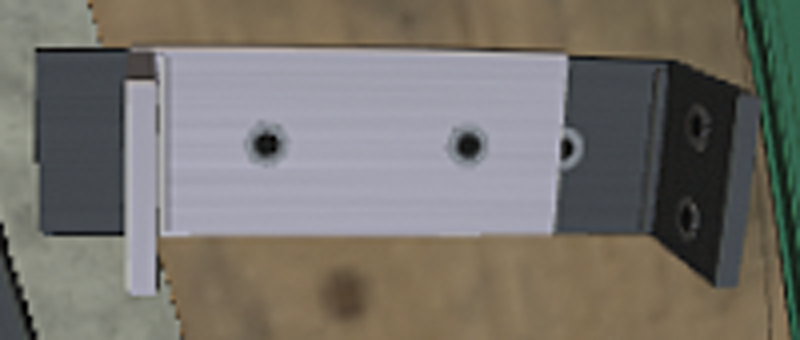

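```bash
python3 - <<'E'
from h import *
im=cv2.imread('pics/w7.png')
w=lambda u,v:(280+(u+.5)/4-.5,140+(v+.5)/4-.5)
print('free corners',plane('wrist',w(568,56),.016),plane('wrist',w(554,234),.016),'large free',plane('wrist',w(36,49),.008),plane('wrist',w(40,234),.008),'large wall base',plane('wrist',w(660,66),.008),plane('wrist',w(648,232),.008))
a=np.radians(106.4);e=np.array([np.cos(a),np.sin(a),0]);n=np.array([-.5*np.sin(a),.5*np.cos(a),.866])
g=np.array([.6386,.006,.068]);gd=fr([0,0,-1],e)
p,r=plan([.53,.0,.30],gd,12,50)
p,r=plan(g+.09*n,fr(-n,e),5,50,p=p,r=r)
E
```

```text
free corners [0.50760651 0.37467048 0.016     ] [0.49407414 0.32224961 0.016     ] large free [0.35883023 0.41298085 0.008     ] [0.34443568 0.35937891 0.008     ] large wall base [0.53899194 0.36298641 0.008     ] [0.52718109 0.31154903 0.008     ]
50 -2.7 2 -0.6 0 -0 -10.1; 50 -3.1 1.5 -0.5 0 -0 -10.1; 50 -3.3 0.9 -0.6 0 -0 -10.1; 50 -3.3 0.3 -0.6 0 -0 -10.1; 50 -3.4 -0.2 -0.6 0 -0 -10.1; 50 -3.3 -0.9 -0.5 0 -0 -10.1; 50 -3.1 -1.4 -0.6 0 -0 -10.1; 50 -2.8 -1.9 -0.6 0 -0 -10.1; 50 -2.4 -2.4 -0.5 0 -0 -10.1; 50 -1.9 -2.8 -0.6 0 -0 -10.1; 50 -1.4 -3.1 -0.6 0 -0 -10.1; 50 -0.9 -3.3 -0.6 0 -0 -10.1
end err mm [ 0.2  0.3 -0.4] deg [ 0.2  0.3 -0.1]
50 -1.2 -0.5 3.1 0 -5.9 -0; 50 -0.9 -0.5 3.2 0 -5.9 -0; 50 -0.5 -0.5 3.3 0 -5.9 -0; 50 -0.3 -0.5 3.3 0 -5.9 -0; 50 0.2 -0.5 3.3 0 -5.9 -0
end err mm [ 0.3 -0.1  0. ] deg [ 0.2 -0.2 -0.2]
```

Call:
play_rows(
  series="50 -2.7 2 -1 0 0 -10.1; 50 -3.1 1.5 -1 0 0 -10.1; 50 -3.3 0.9 -1 0 0 -10.1; 50 -3.3 0.3 -1 0 0 -10.1; 50 -3.4 -0.2 -1 0 0 -10.1; 50 -3.3 -0.9 -1 0 0 -10.1; 50 -3.1 -1.4 0 0 0 -10.1; 50 -2.8 -1.9 0 0 0 -10.1; 50 -2.4 -2.4 0 0 0 -10.1; 50 -1.9 -2.8 0 0 0 -10.1; 50 -1.4 -3.1 0 0 0 -10.1; 50 -0.9 -3.3 0 0 0 -10.1",
)

```text
clock: 14.68
tcp_pos: [0.5297, -0.001, 0.29]
orientation: [0.001, -0.145, 0.989, 0.003]
wrist_force: [0.3, -0.0, -0.8]
finger_gap: 0.0424
```

```bash
python3 - <<'E'
from h import *
p,r,s=cur();print(p,r.as_matrix().round(3),s['joint_pos'].round(2),s['clock'],s['finger_gap'])
a=np.radians(106.4);e=np.array([np.cos(a),np.sin(a),0]);n=np.array([-.5*np.sin(a),.5*np.cos(a),.866])
g=np.array([.6386,.006,.068])
plan(g+.09*n,fr(-n,e),5,50)
cv2.imwrite('pics/w8.png',cams.read_camera('wrist')[:,:,::-1])
E
```

```text
[ 0.52967151 -0.00099149  0.28995202] [[-0.958 -0.286  0.001]
 [-0.286  0.958  0.006]
 [-0.003  0.006 -1.   ]] [-0.16  0.22  0.01  1.37  0.01 -0.45] 14.675 0.0423545993868039
50 -1.2 -0.5 2.9 0.1 -6 0; 50 -0.9 -0.5 3 0.1 -6 0; 50 -0.6 -0.5 3.1 0.1 -6 0; 50 -0.3 -0.5 3.1 0.1 -6 0; 50 0.1 -0.5 3.1 0.1 -6 0
end err mm [0.3 0.5 0.1] deg [-0.1  0.2  0.2]
```

View pics/w8.png

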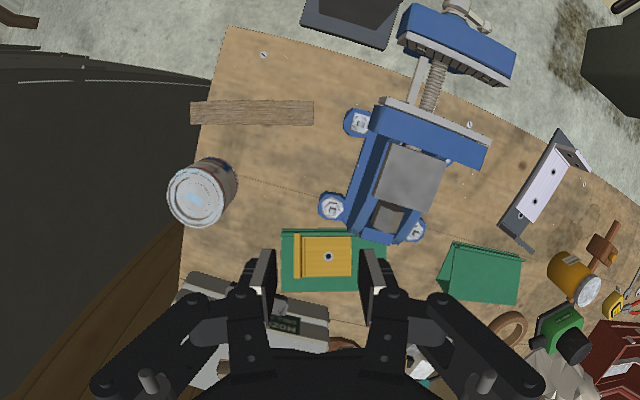

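```bash
python3 - <<'E'
from h import *
np.set_printoptions(precision=4,suppress=True)
im=cv2.imread('pics/w8.png')
cv2.imwrite('pics/w8a.png',cv2.resize(im[90:300,270:440],None,fx=3.5,fy=2.8,interpolation=cv2.INTER_CUBIC))
im=cv2.imread('pics/t7.png')
cv2.imwrite('pics/t7a.png',cv2.resize(im[140:260,310:410],None,fx=5,fy=5,interpolation=cv2.INTER_CUBIC))
E
```

```text
(no output)
```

View pics/w8a.png

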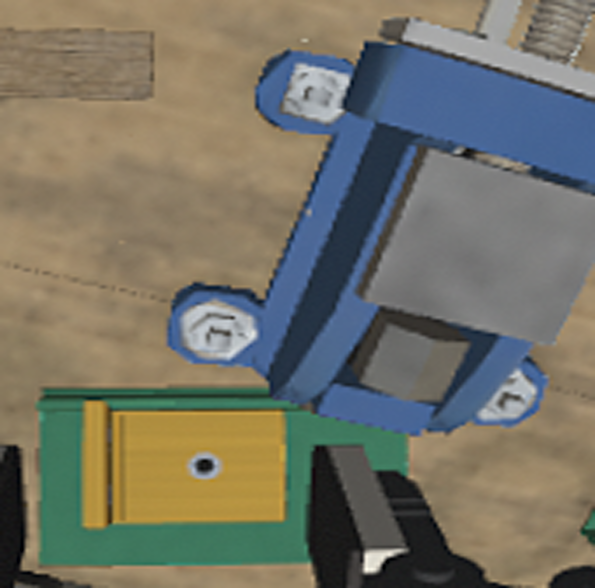

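View pics/t7a.png

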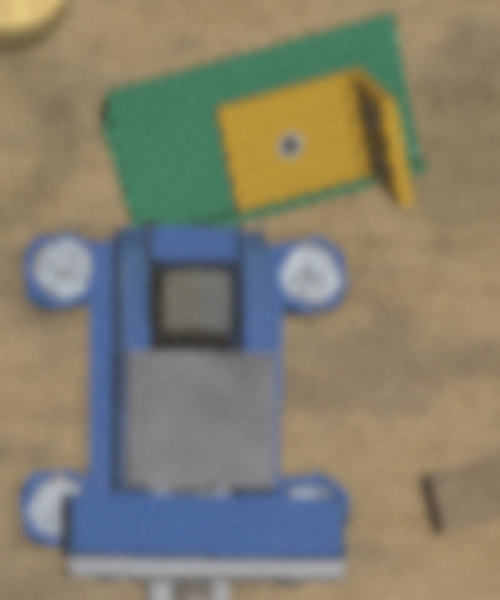

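```bash
python3 - <<'E'
from h import *
np.set_printoptions(precision=4,suppress=True)
w=lambda u,v:(270+(u+.5)/3.5-.5,90+(v+.5)/2.8-.5)
t=lambda u,v:(310+(u+.5)/5-.5,140+(v+.5)/5-.5)
for n,a,b in [('anvil -y rear',(362,298),(278,350)),('anvil +y rear',(553,342),(125,352)),('anvil +y front?',(425,150),(272,490)),('rail rear -y',(312,412),(263,238)),('box rear L',(325,385),(238,228)),('bolt',(215,330),(310,275)),('jaw -y',(365,115),(345,495)),('hole',(205,465),(290,146))]:
    print(n,two('wrist',w(*a),'top',t(*b)))
for q in [(95,402),(95,526)]: print('wall top',[plane('wrist',w(*q),z) for z in (.068,.0835,.098)])
E
```

```text
anvil -y rear (array([0.5329, 0.0623, 0.0894]), np.float64(0.001363721039895693))
anvil +y rear (array([0.5318, 0.1342, 0.0855]), np.float64(0.0030429636510869718))
anvil +y front? (array([0.4695, 0.0639, 0.079 ]), np.float64(0.005377333775171601))
rail rear -y (array([0.589 , 0.0674, 0.0772]), np.float64(0.0025804656865445635))
box rear L (array([0.596 , 0.077 , 0.0362]), np.float64(0.008139771714136365))
bolt (array([0.5828, 0.0343, 0.0129]), np.float64(0.0053985019437251145))
jaw -y (array([0.4635, 0.0345, 0.1103]), np.float64(0.0009188755733082549))
hole (array([0.643 , 0.0481, 0.0393]), np.float64(0.004336637832364819))
wall top [array([ 0.6112, -0.0055,  0.068 ]), array([ 0.6041, -0.0065,  0.0835]), array([ 0.5974, -0.0075,  0.098 ])]
wall top [array([0.6736, 0.0115, 0.068 ]), array([0.6637, 0.0097, 0.0835]), array([0.6544, 0.0081, 0.098 ])]
```

The vice is only about 0.09 m high and starts at y > 0.06, so the tilted gripper clears it. Moving to the pre-grasp.

Call:
play_rows(
  series="50 -1.2 -0.5 2.9 0.1 -6 0; 50 -0.9 -0.5 3 0.1 -6 0; 50 -0.6 -0.5 3.1 0.1 -6 0; 50 -0.3 -0.5 3.1 0.1 -6 0; 50 0.1 -0.5 3.1 0.1 -6 0; 50 0 0 0 0 0 0; 50 0 0 0 0 0 0",
)

```text
clock: 15.6
tcp_pos: [0.5963, -0.0068, 0.1484]
orientation: [0.258, -0.136, 0.956, 0.035]
wrist_force: [0.6, -0.4, 0.7]
finger_gap: 0.0427
```

```bash
python3 - <<'E'
from h import *
p,r,s=cur();print(p,r.as_matrix().round(3),s['joint_pos'].round(2),s['clock'])
g=np.array([.6405,.004,.068]);print(r.inv().apply(g-p)*100)
im=cams.read_camera('wrist')[:,:,::-1]
cv2.imwrite('pics/w9.png',im)
cv2.imwrite('pics/w9a.png',cv2.resize(im[150:290,250:410],None,fx=4,fy=4,interpolation=cv2.INTER_CUBIC))
cv2.imwrite('pics/s9.png',cv2.resize(cams.read_camera('side')[100:250,250:420,::-1],None,fx=3.5,fy=3.5))
E
```

```text
[ 0.59633965 -0.0068055   0.14838779] [[-0.829 -0.278  0.485]
 [-0.242  0.961  0.137]
 [-0.504 -0.004 -0.864]] [-0.27  0.1  -0.63  0.38  0.27 -0.49] 15.6
[ 0.12362836 -0.16043808  9.23308713]
```

View pics/w9a.png

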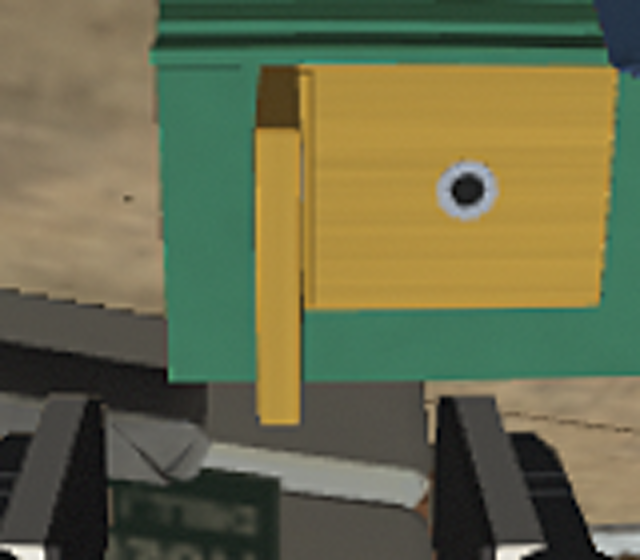

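View pics/s9.png

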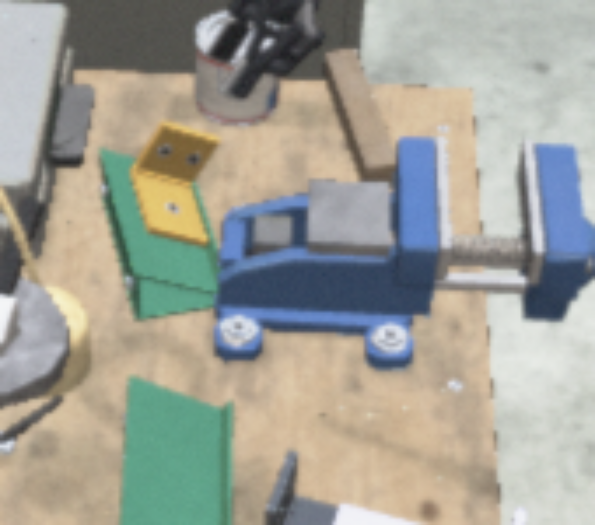

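```bash
python3 - <<'E'
from h import *
np.set_printoptions(precision=1,suppress=True)
p,r,s=cur()
w=lambda u,v:(250+(u+.5)/4-.5,150+(v+.5)/4-.5)
def at(uv,off):
    o,d=ray('wrist',uv); a=r.inv().apply(o-p); b=r.inv().apply(d); return (a+b*(off-a[2])/b[2])*1000
for off in (.06,.065,.07,.075,.08): print(at(w(278,128),off),at(w(278,424),off))
for off in (.12,.125,.13): print('flange free',at(w(618,66),off),at(w(600,306),off))
E
```

```text
[32.6  1.3 60. ] [-19.    1.4  60. ]
[31.2  1.3 65. ] [-21.7   1.5  65. ]
[29.9  1.4 70. ] [-24.4   1.5  70. ]
[28.6  1.4 75. ] [-27.2   1.5  75. ]
[27.2  1.4 80. ] [-29.9   1.6  80. ]
flange free [ 30.3  72.1 120. ] [-23.5  72.7 120. ]
flange free [ 29.2  73.6 125. ] [-25.6  74.2 125. ]
flange free [ 28.2  75.  130. ] [-27.8  75.7 130. ]
```

Wall top sits 75 mm ahead, centred at x +0.5 and y +1.4 mm, with the flange at about 127 mm. The spacing is right. Approaching 9.2 cm and closing.

Call:
play_rows(
  series="50 0 0.1 2.5 0 0 0; 50 0 0 2.5 0 0 0; 50 0 0 2 0 0 0; 50 0 0 1.4 0 0 0; 50 0 0 0.8 0 0 0; 50 0 0 0 0 0 0",
)

```text
clock: 16.45
tcp_pos: [0.6408, 0.007, 0.0683]
orientation: [0.259, -0.136, 0.956, 0.035]
wrist_force: [0.2, -0.1, 0.3]
finger_gap: 0.0425
```

```bash
python3 - <<'E'
from h import *
p,r,s=cur();print(p,s['wrist_force'],s['clock'])
cv2.imwrite('pics/w10.png',cams.read_camera('wrist')[:,:,::-1])
E
```

```text
[0.6407707  0.00695125 0.06828394] [ 0.23780287 -0.12897109  0.32603287] 16.45
```

View pics/w10.png

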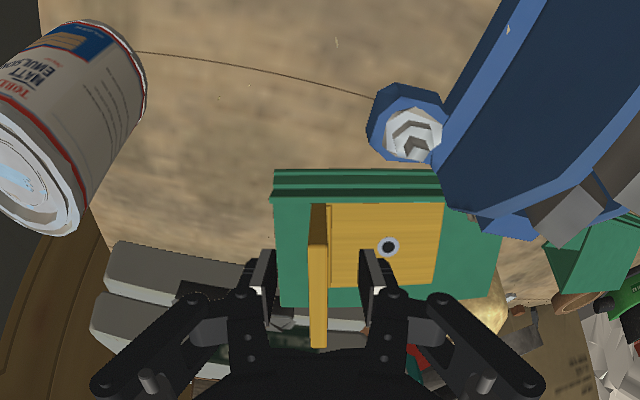

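Small's wall lies between the pads at columns 310–328. Closing.

Call:
play_rows(
  series="0 0 0 0 0 0 0; 0 0 0 0 0 0 0; 0 0 0 0 0 0 0; 0 0 0 0 0 0 0; 0 0 0 0 0 0 0",
  newtons=60,
)

```text
clock: 17.12
tcp_pos: [0.6405, 0.0068, 0.0692]
orientation: [0.26, -0.136, 0.955, 0.035]
wrist_force: [-3.5, -1.1, 6.5]
finger_gap: 0.0077
```

Call:
play_rows(
  series="0 0 0 -0.8 0 0 0; 0 0 0 -1.5 0 0 0; 0 0 0 -2.5 0 0 0; 0 0 0 -2.5 0 0 0; 0 0 0 -2.5 0 0 0; 0 0 0 -2 0 0 0; 0 0 0 0 0 0 0",
)

```text
clock: 18.0
tcp_pos: [0.583, -0.0098, 0.172]
orientation: [0.26, -0.136, 0.955, 0.034]
wrist_force: [0.0, -0.1, -1.3]
finger_gap: 0.0074
```

```bash
python3 - <<'E'
from h import *
p,r,s=cur();print(p,s['wrist_force'],s['clock'],s['finger_gap'],s['joint_pos'].round(2))
im=cams.read_camera('wrist')[:,:,::-1]
cv2.imwrite('pics/w11.png',cv2.resize(im[180:370,270:490],None,fx=3.2,fy=3.1,interpolation=cv2.INTER_CUBIC))
E
```

```text
[ 0.58297785 -0.00983165  0.1720223 ] [ 0.02054919 -0.12805663 -1.32253292] 18.0 0.007351463074070451 [-0.29  0.04 -0.63  0.44  0.27 -0.51]
```

View pics/w11.png

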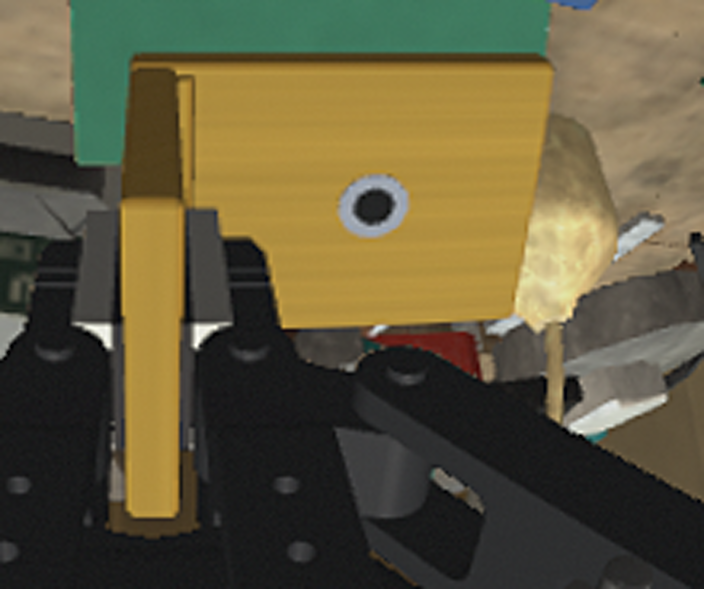

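```bash
python3 - <<'E'
from h import *
np.set_printoptions(precision=1,suppress=True)
p,r,s=cur()
w=lambda u,v:(270+(u+.5)/3.2-.5,180+(v+.5)/3.1-.5)
def at(uv,off):
    o,d=ray('wrist',uv); a=r.inv().apply(o-p); b=r.inv().apply(d); return (a+b*(off-a[2])/b[2])*1000
for off in (.026,.032,.036,.04): print(off,at(w(553,66),off)[:2],at(w(516,318),off)[:2],'hole',at(w(373,206),off)[:2])
for off in (-.016,-.018,-.02,-.022): print(at(w(152,200),off),at(w(152,517),off))
# plan
e=np.array([-.966,.257,0]);gR=fr([0,0,-1],e)
o=np.array([.4437,.3649,.016])+.012*np.array([.966,-.257,0])
xs=gR.apply([1,0,0])
tcp=o-e*.034-xs*(-.001); print('tcp target',tcp*1000)
a=np.radians(106.4);gm=fr([0,0,-1],[np.cos(a),np.sin(a),0])
p,r=plan([.55,.0,.26],gm,4,0)
p,r=plan([tcp[0],tcp[1],.20],gR,9,0,p=p,r=r)
E
```

```text
0.026 [31.4 68.2] [-20.8  69.3] hole [ 5.  38.3]
0.032 [29.3 70.9] [-24.9  72.1] hole [ 1.9 39.8]
0.036 [28.  72.7] [-27.6  73.9] hole [-0.1 40.9]
0.04 [26.7 74.5] [-30.4  75.8] hole [-2.1 41.9]
[ 27.6   0.1 -16. ] [-28.5   0.1 -16. ]
[ 28.6   0.1 -18. ] [-26.5   0.1 -18. ]
[ 29.6   0.1 -20. ] [-24.5   0.1 -20. ]
[ 30.6   0.1 -22. ] [-22.4   0.1 -22. ]
tcp target [487.9 352.1  16. ]
0 -0.5 0.4 -2.3 -0.1 7.6 -0; 0 -0.2 0.5 -2.3 -0.1 7.6 -0; 0 0.1 0.5 -2.4 -0.1 7.6 -0; 0 0.4 0.4 -2.3 -0.1 7.6 -0
end err mm [-0.3  0.1 -0.4] deg [ 0.1 -0.  -0.2]
0 -0.4 4 0.7 0 0 -6.5; 0 -0.9 3.8 0.7 0 0 -6.5; 0 -1.3 3.8 0.6 0 0 -6.5; 0 -1.7 3.6 0.7 0 0 -6.5; 0 -2.1 3.3 0.7 0 0 -6.5; 0 -2.5 3.1 0.7 0 0 -6.5; 0 -2.8 2.8 0.6 0 0 -6.5; 0 -3.2 2.5 0.7 0 0 -6.5; 0 -3.3 2.1 0.7 0 0 -6.5
end err mm [0.4 0.2 0.1] deg [ 0.1  0.1 -0.4]
```

Call:
play_rows(
  series="0 -0.5 0.4 -2.3 -0.1 7.6 0; 0 -0.2 0.5 -2.3 -0.1 7.6 0; 0 0.1 0.5 -2.4 -0.1 7.6 0; 0 0.4 0.4 -2.3 -0.1 7.6 0",
)

```text
clock: 18.55
tcp_pos: [0.5504, 0.0003, 0.2599]
orientation: [-0.003, -0.142, 0.99, 0.001]
wrist_force: [1.0, -0.5, -2.3]
finger_gap: 0.007
```

Call:
play_rows(
  series="0 -0.4 4 0.7 0 0 -6.5; 0 -0.9 3.8 0.7 0 0 -6.5; 0 -1.3 3.8 0.6 0 0 -6.5; 0 -1.7 3.6 0.7 0 0 -6.5; 0 -2.1 3.3 0.7 0 0 -6.5; 0 -2.5 3.1 0.7 0 0 -6.5; 0 -2.8 2.8 0.6 0 0 -6.5; 0 -3.2 2.5 0.7 0 0 -6.5; 0 -3.3 2.1 0.7 0 0 -6.5; 0 0 0 0 0 0 0; 0 0 0 0 0 0 0",
)

```text
clock: 19.92
tcp_pos: [0.4872, 0.3519, 0.1984]
orientation: [-0.001, -0.607, 0.795, 0.001]
wrist_force: [-0.6, -0.8, -1.5]
finger_gap: 0.0067
```

```bash
python3 - <<'E'
from h import *
p,r,s=cur();print(p,r.as_matrix().round(3),s['joint_pos'].round(2),s['wrist_force'],s['clock'],s['finger_gap'])
e=np.array([-.966,.257,0]);gR=fr([0,0,-1],e)
plan([.4881,.353,.09],gR,5,0)
im=cams.read_camera('wrist')[:,:,::-1]
cv2.imwrite('pics/w12.png',im)
cv2.imwrite('pics/s12.png',cv2.resize(cams.read_camera('side')[150:300,280:430,::-1],None,fx=4,fy=4))
E
```

```text
[0.48720458 0.35190168 0.19836695] [[-0.263 -0.965 -0.004]
 [-0.965  0.263  0.001]
 [ 0.     0.004 -1.   ]] [ 0.49  0.38  0.02  1.21  0.   -0.81] [-0.601293   -0.83667402 -1.54367858] 19.925 0.006719964557425689
0 -0 -0 2.2 0 -0 -0.1; 0 -0.1 -0 2.1 0 -0 -0.1; 0 0 -0.1 2.2 0 -0 -0.1; 0 -0 0 2.2 0 -0 -0.1; 0 -0 0 2.1 0 -0 -0.1
end err mm [ 0.   0.3 -0.4] deg [ 0.2 -0.   0.2]
```

View pics/w12.png

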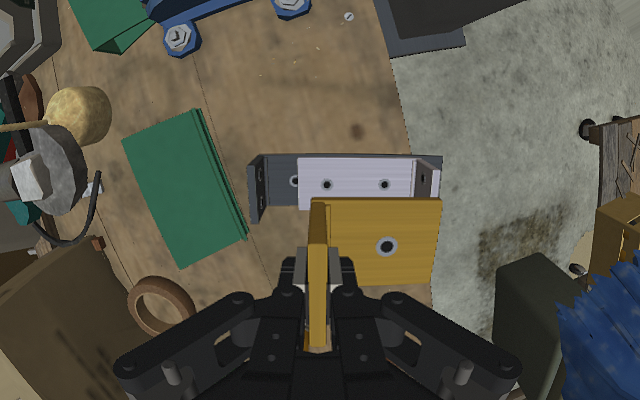

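View pics/s12.png

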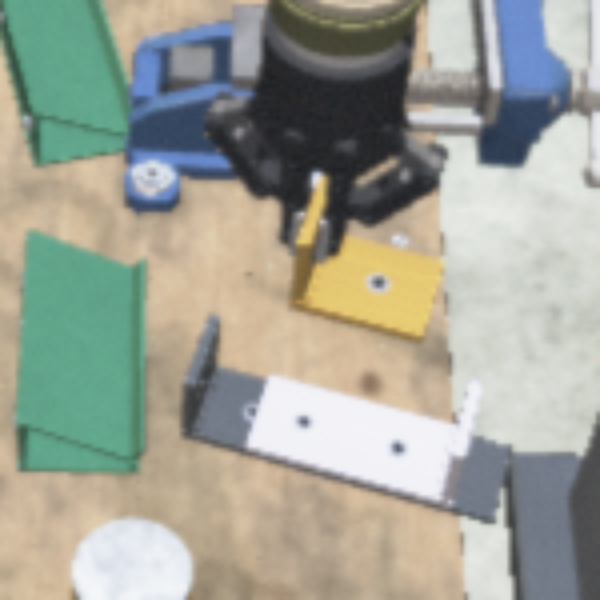

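```bash
python3 - <<'E'
from h import *
np.set_printoptions(precision=4,suppress=True)
a,b=plane('wrist',(326.5,185),.016),plane('wrist',(384,184.5),.016);print(a,b,np.degrees(np.arctan2(*(a-b)[[1,0]])))
m=np.array([.4437,.3649,.016]);k=np.array([.966,-.257,0]);print('pred',m+.036*k,m-.0245*k)
E
```

```text
[0.4784 0.3579 0.016 ] [0.42   0.3731 0.016 ] -14.595351327069004
pred [0.4785 0.3556 0.016 ] [0.42   0.3712 0.016 ]
```

Call:
play_rows(
  series="0 -0.1 0 2.2 0 0 0; 0 -0.1 -0.1 2.5 0 0 0; 0 0 0 2.5 0 0 0; 0 0 0 2.2 0 0 0; 0 0 0 1.5 0 0 0; 0 0 0 0.9 0 0 0; 0 0 0 0 0 0 0",
)

```text
clock: 20.9
tcp_pos: [0.4887, 0.3537, 0.0812]
orientation: [-0.001, -0.607, 0.795, 0.002]
wrist_force: [-0.6, 0.6, -0.3]
finger_gap: 0.0073
```

```bash
python3 - <<'E'
from h import *
p,r,s=cur();print(p,r.as_matrix().round(3),s['wrist_force'],s['clock'])
o=p+r.apply([0,.034,.043]);k=np.array([.966,-.257,0]);v=np.array([.257,.966,0]);d=o-[.4437,.3659,0];print('small in medium',d@k*1000,d@v*1000,o[2]*1000)
cv2.imwrite('pics/s13.png',cv2.resize(cams.read_camera('side')[180:290,310:420,::-1],None,fx=5,fy=5))
cv2.imwrite('pics/w13.png',cams.read_camera('wrist')[:,:,::-1])
E
```

```text
[0.48870976 0.35366825 0.08118975] [[-0.263 -0.965 -0.003]
 [-0.965  0.263  0.002]
 [-0.001  0.003 -1.   ]] [-0.63966655  0.62048982 -0.27610871] 20.9
small in medium 12.506788876697184 0.009750709456021918 38.29345829215448
```

View pics/s13.png

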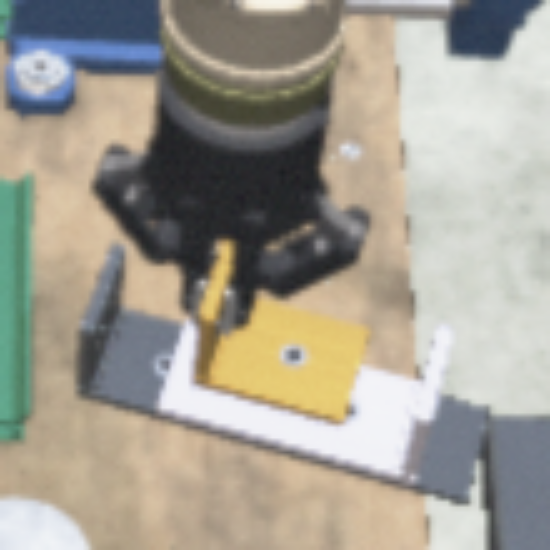

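View pics/w13.png

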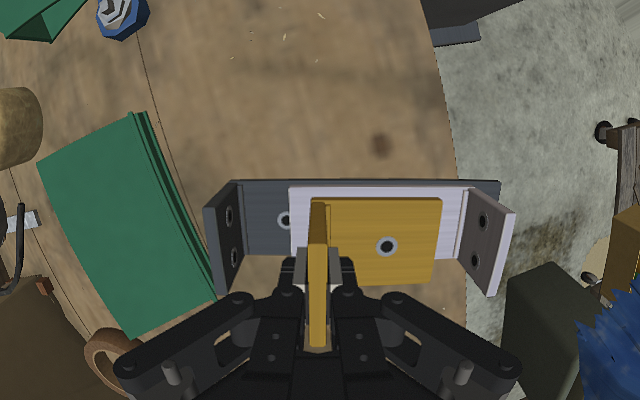

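Both views show the small centred over the medium, with about 22 mm left to descend.

Call:
play_rows(
  series="0 0 0 0.6 0 0 0; 0 0 0 0.6 0 0 0; 0 0 0 0.4 0 0 0; 0 0 0 0.2 0 0 0; 0 0 0 0 0 0 0",
)

```text
clock: 21.62
tcp_pos: [0.4886, 0.354, 0.0632]
orientation: [-0.0, -0.607, 0.795, 0.002]
wrist_force: [-0.0, 0.9, -2.1]
finger_gap: 0.0074
```

Call:
play_rows(
  series="0 0 0 0.1 0 0 0; 0 0 0 0.1 0 0 0; 0 0 0 0 0 0 0",
)

```text
clock: 22.0
tcp_pos: [0.4887, 0.3541, 0.0615]
orientation: [-0.0, -0.607, 0.795, 0.001]
wrist_force: [-0.6, -1.0, -0.4]
finger_gap: 0.0073
```

Call:
play_rows(
  series="0 0 0 0.1 0 0 0; 0 0 0 0.1 0 0 0; 0 0 0 0 0 0 0",
)

```text
clock: 22.38
tcp_pos: [0.4886, 0.3541, 0.0593]
orientation: [-0.0, -0.607, 0.795, 0.001]
wrist_force: [-0.1, 0.3, -0.9]
finger_gap: 0.0074
```

Call:
play_rows(
  series="0 0 0 0.1 0 0 0; 0 0 0 0 0 0 0",
)

```text
clock: 22.62
tcp_pos: [0.4888, 0.3541, 0.0587]
orientation: [-0.0, -0.607, 0.795, 0.001]
wrist_force: [-1.0, -0.9, 2.1]
finger_gap: 0.0073
```

Call:
play_rows(
  series="0 0 0 0.1 0 0 0; 0 0 0 0 0 0 0",
)

```text
clock: 22.88
tcp_pos: [0.4888, 0.3541, 0.0587]
orientation: [0.0, -0.607, 0.795, 0.001]
wrist_force: [-2.6, -1.8, 6.9]
finger_gap: 0.0068
```

Contact confirmed (about 8 N, and z no longer dropping). Release and rise.

Call:
play_rows(
  series="30 0 0 0 0 0 0; 40 0 0 0 0 0 0; 40 0 0 0 0 0 0; 40 0 0 0 0 0 0",
)

```text
clock: 23.38
tcp_pos: [0.4887, 0.3541, 0.0573]
orientation: [-0.0, -0.607, 0.795, 0.001]
wrist_force: [-0.2, -0.4, -0.5]
finger_gap: 0.0339
```

Call:
play_rows(
  series="40 0 0 -1.5 0 0 0; 40 0 0 -3 0 0 0; 40 0 0 -5 0 0 0; 40 0 0 -5 0 0 0; 40 0 0 -4 0 0 0; 40 0 0 0 0 0 0; 40 0 0 0 0 0 0; 40 0 0 0 0 0 0",
)

```text
clock: 24.38
tcp_pos: [0.4884, 0.3533, 0.2412]
orientation: [-0.001, -0.607, 0.795, 0.002]
wrist_force: [0.5, -0.6, 0.3]
finger_gap: 0.0341
```

```bash
python3 - <<'E'
from h import *
p,r,s=cur();print(p,s['joint_pos'].round(2),s['clock'],s['finger_gap'],s['wrist_force'])
im=cams.read_camera('wrist')[:,:,::-1]
cv2.imwrite('pics/w14.png',cv2.resize(im[120:260,220:470],None,fx=3.2,fy=3.2,interpolation=cv2.INTER_CUBIC))
cv2.imwrite('pics/s14.png',cv2.resize(cams.read_camera('side')[120:350,270:430,::-1],None,fx=3.7,fy=2.6))
E
```

```text
[0.48838102 0.35331102 0.24118262] [ 0.49  0.37  0.11  1.31  0.   -0.81] 24.375 0.03408495324108898 [ 0.5174639  -0.56074834  0.27417671]
```

View pics/w14.png

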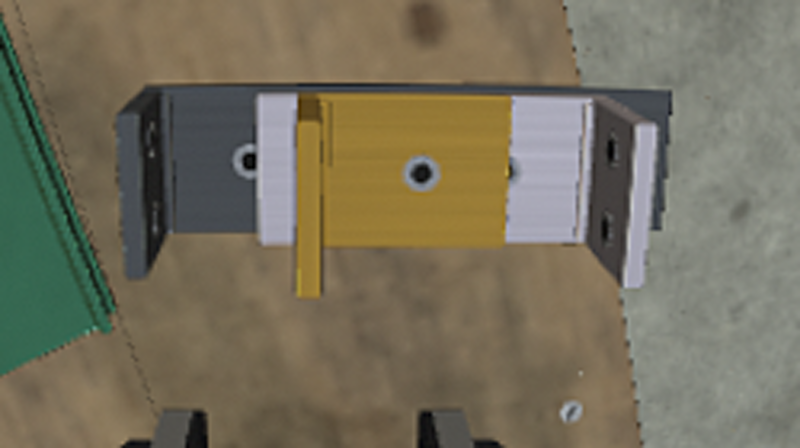

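View pics/s14.png

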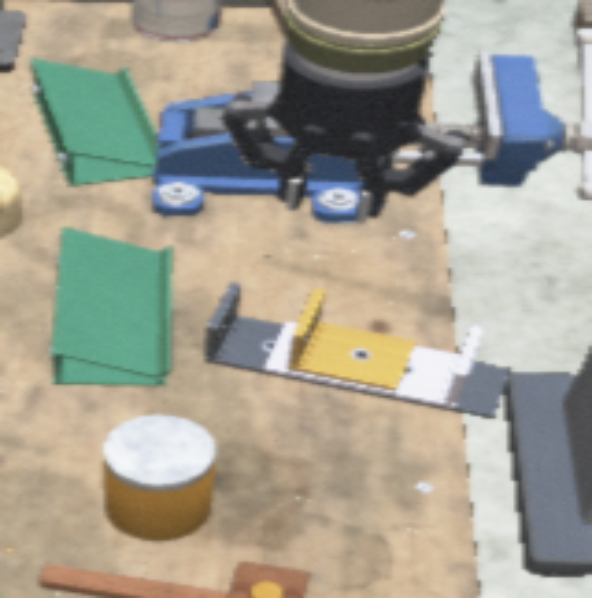

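```bash
python3 - <<'E'
from h import *
w=lambda u,v:(220+(u+.5)/3.2-.5,120+(v+.5)/3.2-.5)
k=np.array([.966,-.257,0]);v=np.array([.257,.966,0]);o=np.array([.4513,.3616,0])
for n,pts,z in [('large',[(165,90),(175,232)],.008),('medium free',[(258,95),(261,243)],.016),('small free',[(511,97),(506,246)],.024)]:
    for q in pts: d=plane('wrist',w(*q),z)-o; print(n,(d@k*1000).round(1),(d@v*1000).round(1))
E
```

```text
large 89.9 -26.6
large 88.5 27.7
medium free 55.5 -25.4
medium free 55.4 29.9
small free -33.8 -26.1
small free -34.6 29.1
```

```bash
python3 -c "
from workcell import workorder
print(workorder.hand_in())"
```

```text
the job is handed in; nothing more can be done
None
```

The pile is built and handed in at about 24.4 s. I pinched each bracket by its wall, lifted it off its stand, lowered it until I felt light contact (about 6 to 8 N), and released it.

**Final wrist-camera check:**

| Pair | Side-edge offset | Position along the length | Yaw difference |
|---|---|---|---|
| Medium on large | about 2 mm | about 9 mm towards the large's free end, nothing sticking out | under 1° |
| Small on medium | about 1 mm | about 13 mm towards the medium's free end, nothing sticking out | under 1° |

- **Walls:** each wall stands at the opposite end from the wall of the bracket below it.
- **Pile:** the flanges look flat in both the wrist and side views, and the large bracket stayed where it was to within measurement error.
- **Jar and wood strip:** the arm never went near either of them. The jar looks unmoved in the last side view. The wood strip was out of frame in my final pictures, so I did not recheck it.
- **Disagreements:** heights from different pairs of camera views differed by up to about 10 mm at the start. I settled them using the known bracket sizes and the contact forces. Position readings from different views differed by up to about 3 mm.

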